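# Re-hinge the sample drop box lid

### The job

Get the sample drop box back in service: lay its loose lid on it with the hinge knuckles in line, then slide the one full-length straight hinge pin through all the knuckles until its head meets the box, and then push the lock slide over the lid to its end stop. Put every short or bent pin lying on the counter into the reject tub, at any time, and leave the mouse, jar and carton where they are.

Things in the scene. Friction and masses are not known exactly. Their poses are not given: they have to be found in the camera images.
- box: Grey open-topped sample box fixed to the counter. Origin: centre of its underside; +x to its hinge side, y along the hinge. 110 (x) x 120 (y) x 70 mm high; a 70 mm high ledge on the -x side reaches x = -140 and carries the lock slide. Two square hinge knuckles on the +x top edge, x 59 to 84.5, z 70 to 95.5, y -60 to -30 and 30 to 60, each with a 15.5 mm square bore along y.
- box_hinge (a point): Middle of the box's hinge axis: 71.75 mm in +x, 0 in y, 82.75 mm up in the box's frame. The axis runs along the box's y.
- box_right (a point): On the hinge axis, at the outer face of the box's -y knuckle (y = -60 mm): the mouth of the bore on that side.
- box_left (a point): On the hinge axis, at the outer face of the box's +y knuckle (y = 60 mm): the mouth of the bore on the other side. The pin may go in from either side.
- lock (a joint): Lock slide on the ledge: 0 = fully open (away from the lid), 0.040 m = home at its end stop; moves along the box's +x, friction 2 N, stays where left. Starts at 0 to 10 mm. Its steel tongue passes 3 mm above the lid's front edge and ends 15 mm over it when home.
- lock_top (a point): Top centre of the lock slide's black upright grip, 22 (x) x 26 (y) x 45 mm tall, standing on the ledge; this point is 116 mm above the counter, at box x = -112 mm plus the slide's value, y = 0.
- lid: Loose aluminium lid, 0.3 kg, flat on the counter at the robot's left. Origin: centre of the plate's underside. Plate 110 (x) x 120 (y) x 8 mm; square knuckle on the +x edge, x 59 to 84.5, y -26 to 26, z 0 to 25.5, 15.5 mm bore along y; black handle fin 64 (x) x 14 (y), z 8 to 48. In place its frame is the box's raised 70 mm, its knuckle between the box's with 4 mm gaps.
- lid_hinge (a point): Middle of the lid's knuckle bore: 71.75 mm in +x, 12.75 mm up in the lid's frame. It must coincide with box_hinge.
- pin: Steel hinge pin, 12 mm thick, lying flat, tip roughly to +y, in a row with the others in random order. Flat paddle head 44 x 24 x 12 mm at its -x end, round 12 mm shank to +x with a 20 mm tapered tip. Origin: underside, middle of its 182 mm overall length; the shank is 138 mm long and straight, from x = -47 to x = 91; the paddle from x = -91 to -47. The one good pin.
- pin_shoulder (a point): On the good pin's axis where the shank meets the paddle head: x = -47, 6 mm above the underside. It touches the outer face of a box knuckle when the pin is fully home.
- tub: Grey open reject tub fixed on the counter, 200 (x) x 150 (y) x 60 mm high, walls and floor about 4 mm. Origin: centre of its underside.
- mouse: Computer mouse, 105 x 60 x 33 mm, black; bystander. Origin: centre of underside.
- jar: Closed sample jar, 64 mm diameter, 85 mm tall; bystander. Origin: centre of underside.
- labelbox: Cardboard carton 90 x 120 x 50 mm; bystander. Origin: centre of underside.
- short_a: Steel hinge pin, 12 mm thick, lying flat, tip roughly to +y, in a row with the others in random order. Flat paddle head 44 x 24 x 12 mm at its -x end, round 12 mm shank to +x with a 20 mm tapered tip. Origin: underside, middle of its 124 mm overall length; too short: the shank is only 80 mm, from x = -18 to 62; the paddle from x = -62 to -18. May be absent.
- short_b: Steel hinge pin, 12 mm thick, lying flat, tip roughly to +y, in a row with the others in random order. Flat paddle head 44 x 24 x 12 mm at its -x end, round 12 mm shank to +x with a 20 mm tapered tip. Origin: underside, middle of its 134 mm overall length; too short: the shank is only 90 mm, from x = -23 to 67; the paddle from x = -67 to -23. May be absent.
- bent_a: Steel hinge pin, 12 mm thick, lying flat, tip roughly to +y, in a row with the others in random order. Flat paddle head 44 x 24 x 12 mm at its -x end, round 12 mm shank to +x with a 20 mm tapered tip. Origin: underside, middle of its 182 mm length if it were straight: paddle from x = -91 to -47, the straight part of the shank from x = -47 to 23, and the last 68 mm are bent 32 degrees towards +y (in the flat). May be absent.
- bent_b: Steel hinge pin, 12 mm thick, lying flat, tip roughly to +y, in a row with the others in random order. Flat paddle head 44 x 24 x 12 mm at its -x end, round 12 mm shank to +x with a 20 mm tapered tip. Origin: underside, middle of its 182 mm length if it were straight: paddle from x = -91 to -47, the straight part of the shank from x = -47 to 23, and the last 68 mm are bent 32 degrees towards -y (in the flat). May be absent.
There are look-alikes about, which are no part of the job. What is shaped like the bent_b but blue or purple is not meant.

How it is judged:
By the outcome, as a careful person would: the job done as asked, in the order asked, and still so for the second after the job is handed in, with the robot touching nothing.
Of short_a, short_b, bent_a, bent_b only 3 to 4 are there at a start; the rules pass over those that are not, and their reading is None.
At some moment in a run one of short_a, short_b, bent_a, bent_b may be knocked a few centimetres aside while the robot is not near it.
Once in a run the grip may slacken for a moment while it holds something.
It also fails if it takes over 208 s, if anything falls off the work surface, if the arm or the gripper's body presses on something with over 40 N, if the wrist force passes 120 N, or if a joint passes its speed limit or range.

### The arm

A 6-joint arm with a two-finger parallel gripper is mounted at the origin on the work surface. World frame = base frame: x ahead of the robot, y to its left, z up, the work surface at z = 0. Lengths are in mm, angles in rad, forces in N, time in s.
With the tool pointing down it reaches from about 275 to 725 mm from the base axis. Payload 15.9 kg.
Tool frame: the origin (TCP) lies between the finger pads; the fingertips stand 17 mm ahead of it and the grasp point (between the pads) lies 2 mm behind it; z points along the fingers, y is the direction in which the jaws open and shut (so a half turn about z gives the same grasp; the last joint's range is limited). The gripper opens to 85 mm and grips with 20 to 120 N. Pads are 22 mm wide; open, the fingers measure 114 mm over their backs; the gripper's body (76 mm by 85 mm) begins 54 mm behind the grasp point. The pads swing forward as they close: fully open they stand 13 mm farther back than shut.
Start: joints at [-1.301, 0.213, -0.034, 1.323, 0, 1.571], TCP at [133.264, -481.899, 248.306] pointing down, gripper open.
Joint ranges: [-2.98, 2.98], [-0.74, 1.72], [-1.14, 1.35], [-2.1, 2.04], [-1.57, 1.44], [-3.14, 3.14]. Speed limits (rad/s): [1.89, 1.89, 2.39, 2.57, 3.14, 3.14].

### API

Orientations are given as [roll, pitch, yaw] about the fixed x, y, z axes, in that order (R = Rz(yaw) Ry(pitch) Rx(roll)).
In Python, from workcell import state, grab_frame, get_calibration, sign_off gives the robot as it stands.
- The arm moves only by the tool servo_tool, never from a script. Its argument "increments" is text: rows parted by semicolons, each of 6 numbers parted by spaces: the shift along the tool's x, y, z in units of 0.25 m (1.0 is 0.25 m), then the turn, a rotation vector about the tool's x, y, z in units of 180 degrees (1.0 is 180 degrees). In form: x y z rx ry rz; .... A call has exactly 10 rows; each row is the pose to reach, as a shift and turn from the pose measured when the call began, along the tool's axes at that moment, turning the shorter way round; what a row does not reach only later rows make up. A row lasts 1/10 s, in which the tool goes at most 50 mm and 8.59 degrees, less where a joint would pass 70% of its speed; a pose out of reach is approached as far as the arm can. A call with a number of a shift or a turn outside -1 to 1 is refused whole. A call with a gripper value outside its range is refused whole. "fingers" is the opening, from 0 (shut) to 1 (fully open), set as the call begins (left out, the last holds). The fingers move at their own pace and stop on an object; the grip force is fixed at half the most. Time passes only in rows, so rows that repeat a pose let the fingers close, or fill a call up. It gives the time, the measured TCP pose, the force and the opening at its end, in the units of the state.
- state(): the state, without advancing time (a new reading comes with each control period).
- grab_frame(name): name is "scene" or "top" or "wrist"; returns the picture (384x512x3 uint8, red, green, blue); there is no depth.
- get_calibration(name): a dict with "K" (3x3 intrinsics, pixels), "extrinsics" (4x4, takes a point from world to camera coordinates); the wrist camera has in their place "hand_eye" (4x4, takes a point from camera to tool coordinates, whose origin is the TCP and whose axes are the flange's). Camera axes: x right, y up, looking along -z (the intrinsics and any distortion apply to the point x, -y, -z); pixel columns grow to the right and rows downward; lengths in mm; the calibration is good to about 2 mm. A picture is of the moment at which its call begins: read the wrist's pose just before it. get_calibration takes no time and is no camera call.
- sign_off(): hands the job in, once; it reports no verdict.
The state is a dict: "clock": time; "q": joint angles; "qd": joint speeds; "joint_efforts": joint torques, N m; "tool_pos": TCP position; "tool_rot": TCP orientation; "wrist_force": force on the tool from outside, world axes, zero at the start; "ft_torque": the same for the moment, N m; "grip_width": finger opening in mm.
Only numpy, scipy, OpenCV 4.12 (cv2) and the standard library are available. Lean on these libraries where they do the work, as an engineer would, in place of code of your own. Each camera call takes 0.05 s, during which the arm holds its last target. There are 200 camera calls.

## Working session

There is one attempt and no reset: what is moved stays moved. The work goes in short steps, Python scripts to look and compute and a tool call to move; the robot and the scene stay as the last step left them, time stands still between calls to the robot, and variables do not carry over. Pictures are saved under pics/ and viewed, about 12 in all and at most 16, crops included, and the job is handed in when it is done.

Besides the shell and the picture viewer there is one more tool, called after ">>>" by a JSON object that holds its "name" and its "arguments". servo_tool: Moves the arm, as the interface text tells. Its arguments: {"type":"object","properties":{"increments":{"type":"string"},"fingers":{"type":"number"}},"required":["increments"]}

```bash
mkdir -p pics; ls; cat > h.py <<'E'
import numpy as np, cv2
from workcell import state, grab_frame, get_calibration, sign_off
from scipy.spatial.transform import Rotation as R
def shot(n,f):
    im=grab_frame(n); cv2.imwrite('pics/'+f,im[:,:,::-1]); return im
def cam(n,s=None):
    c=get_calibration(n); K=np.array(c['K'],float)
    if 'extrinsics' in c: E=np.array(c['extrinsics'],float)
    else:
        s=s or state(); T=np.eye(4); T[:3,:3]=R.from_euler('xyz',s['tool_rot']).as_matrix(); T[:3,3]=s['tool_pos']
        E=np.linalg.inv(T@np.array(c['hand_eye'],float))
    return K,E,c
def ray(n,uv,z,C=None):
    K,E,c=C or cam(n); d=np.array(c.get('dist',c.get('distortion',np.zeros(5))),float).ravel()
    p=cv2.undistortPoints(np.array(uv,float).reshape(-1,1,2),K,d).reshape(-1,2)
    D=np.c_[p[:,0],-p[:,1],-np.ones(len(p))]@E[:3,:3]; o=-E[:3,:3].T@E[:3,3]
    return o+D*((z-o[2])/D[:,2])[:,None]
def proj(n,P,C=None):
    K,E,c=C or cam(n); q=np.atleast_2d(P)@E[:3,:3].T+E[:3,3]; q=q*[1,-1,-1]; q=q@K.T
    return q[:,:2]/q[:,2:]
E
python3 - <<'E'
from h import *
print(state())
for n in('scene','top','wrist'):
    c=get_calibration(n); print(n,c)
a=shot('top','top0.png'); b=shot('scene','sc0.png')
E
```

```text
pics
{'clock': 0.0, 'q': array([-1.30100538e+00,  2.13338931e-01, -3.50714111e-02,  1.32349136e+00,
        8.85914273e-06,  1.57078691e+00]), 'qd': array([ 0.00081127,  0.00016468,  0.00217474, -0.00046396,  0.00127194,
       -0.00027474]), 'joint_efforts': array([ 1.64292908e-05, -6.86163068e+01,  4.87117517e+01,  1.74059387e-02,
        1.53191818e-04, -4.00986295e-06]), 'tool_pos': array([ 133.18101339, -481.59976724,  247.81986982]), 'tool_rot': array([-3.14048728e+00, -8.86954750e-06,  2.69800355e-01]), 'wrist_force': array([-0.77513041, -0.93777432, -0.11084236]), 'ft_torque': array([0.0484783, 0.0301348, 0.0054151]), 'grip_width': 85.08826662967533}
scene {'K': array([[431.81824801,   0.        , 262.54516453],
       [  0.        , 431.81824801, 199.0850574 ],
       [  0.        ,   0.        ,   1.        ]]), 'extrinsics': array([[ 7.95662803e-01,  6.05473508e-01,  1.79592472e-02,
        -3.81949035e+02],
       [-3.46213877e-01,  4.30237047e-01,  8.33685813e-01,
         1.11351510e+02],
       [ 4.97047941e-01, -6.69550531e-01,  5.51946946e-01,
        -1.64045147e+03
[... 431 characters left out ...]
8e+02],
       [-9.38256374e-02, -2.96574242e-02,  9.95146817e-01,
        -1.03065857e+03],
       [ 0.00000000e+00,  0.00000000e+00,  0.00000000e+00,
         1.00000000e+00]])}
wrist {'K': array([[334.31132798,   0.        , 252.79167474],
       [  0.        , 334.31132798, 193.68991056],
       [  0.        ,   0.        ,   1.        ]]), 'hand_eye': array([[ 1.63089932e-04,  9.54604267e-01,  2.97876931e-01,
         7.62744691e+01],
       [ 9.99999813e-01,  2.00337858e-05, -6.11709804e-04,
        -1.83848531e-01],
       [-5.89908392e-04,  2.97876975e-01, -9.54604085e-01,
        -1.25336203e+02],
       [ 0.00000000e+00,  0.00000000e+00,  0.00000000e+00,
         1.00000000e+00]])}
```

```bash
python3 - <<'E'
import cv2
a=cv2.imread('pics/top0.png'); cv2.imwrite('pics/top0b.png',cv2.resize(a,(800,600),interpolation=cv2.INTER_CUBIC))
E
```

```text
(no output)
```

View pics/top0b.png

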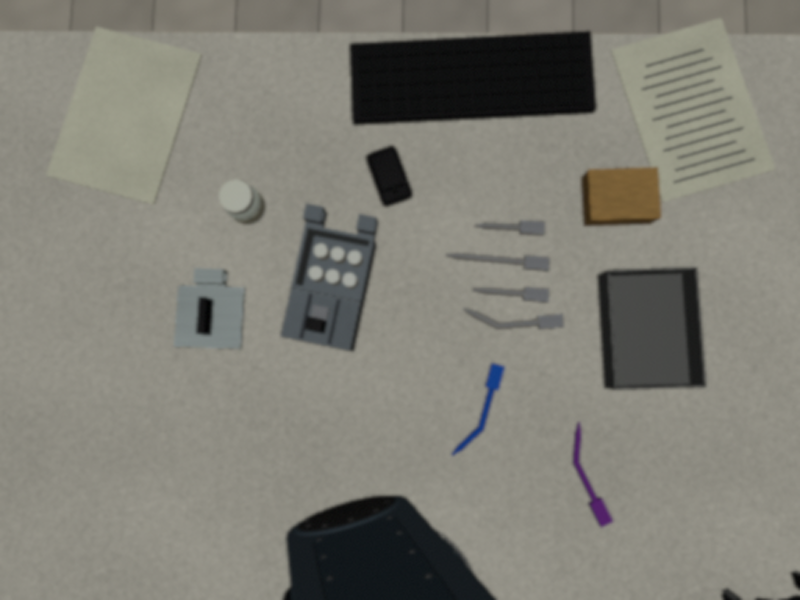

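View pics/sc0.png

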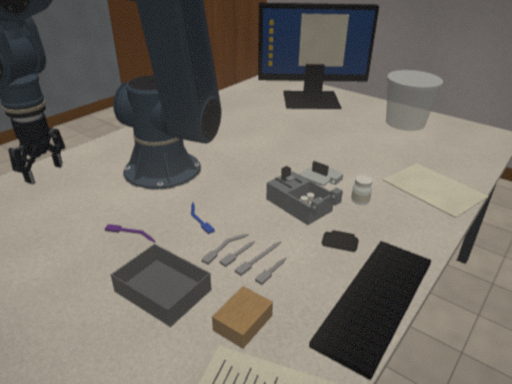

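Top view (800 px scale): four grey pins, all tips to the left (+y). They are short (510,228), long straight (500,261) = good pin, short (510,293), and bent with its tip up-image (515,320), which fits bent_b. The blue (480,410) and purple (590,475) bent ones are look-alikes to leave alone. The lid is at (210,315), the box at (330,280) and the tub at (652,328).

```bash
python3 - <<'E'
from h import *
s=512/800
f=lambda l,z:print(np.round(ray('top',np.array(l)*s,z)[:,:2],0).tolist())
print('lid corners');f([(178,286),(245,289),(242,349),(174,348)],8)
print('fin');f([(204,298),(203,333)],48)
print('box knuckle L,R top');f([(314,211),(367,222)],95.5)
print('box corners -x');f([(283,334),(354,349)],70)
print('locktop');f([(316,325)],116)
print('tub rim');f([(599,270),(696,268),(705,386),(606,388)],60)
a=cv2.imread('pics/top0.png').astype(int)
# pins: segmentation in ROI
x0,y0,x1,y1=275,130,365,220
r=a[y0:y1,x0:x1]; bg=np.median(r.reshape(-1,3),0); print(bg,r[167-y0,343-x0])
m=((r-bg)@[-0.,-.5,-.5]>14).astype(np.uint8)
n,l,st,c=cv2.connectedComponentsWithStats(m)
for i in range(1,n):
    if st[i,4]<40: continue
    p=np.argwhere(l==i)[:,::-1]+[x0,y0]; w=ray('top',p,6)[:,:2]; mu=w.mean(0)
    d=np.linalg.svd(w-mu,full_matrices=0)[2][0]; d*=np.sign(d[1]); t=(w-mu)@d
    print(st[i],mu.round(),'ang',np.degrees(np.arctan2(d[1],d[0])).round(1),'len',np.ptp(t).round(), 'head end',(mu+d*t.min()).round(),'tip',(mu+d*t.max()).round())
E
```

```text
lid corners
[[537.0, 399.0], [534.0, 278.0], [427.0, 278.0], [427.0, 400.0]]
fin
[[513.0, 336.0], [453.0, 335.0]]
box knuckle L,R top
[[656.0, 143.0], [639.0, 55.0]]
box corners -x
[[453.0, 193.0], [431.0, 73.0]]
locktop
[[467.0, 130.0]]
tub rim
[[571.0, -333.0], [577.0, -493.0], [382.0, -503.0], [375.0, -342.0]]
[132. 142. 144.] [104 102 100]
[ 29  11  45  10 303] [ 654. -204.] ang 88.3 len 122.0 head end [ 653. -253.] tip [ 657. -130.]
[ 10  32  67  12 413] [ 594. -186.] ang 85.7 len 184.0 head end [ 589. -261.] tip [602. -78.]
[ 27  53  50  11 322] [ 536. -206.] ang 86.7 len 135.0 head end [ 533. -260.] tip [ 541. -126.]
[ 22  67  64  14 422] [ 487. -208.] ang 87.9 len 173.0 head end [ 484. -285.] tip [ 490. -112.]
```

>>> {"name": "servo_tool", "arguments": {"increments": ".4 -.5 0 0 0 .043;.8 -1 0 0 0 .086;.8 -1 0 0 0 .086;.8 -1 0 0 0 .086;.8 -1 0 0 0 .086;.8 -1 0 0 0 .086;.8 -1 0 0 0 .086;.8 -1 0 0 0 .086;.8 -1 0 0 0 .086;.8 -1 0 0 0 .086", "fingers": 0.5}}

```text
clock: 1.1
tool_pos: [259.1, -188.0, 248.0]
tool_rot: [-3.141, 0.001, -0.001]
wrist_force: [0.3, 0.6, 0.2]
grip_width: 42.7
```

>>> {"name": "servo_tool", "arguments": {"increments": ".2 -.5 0 0 0 0;.45 -1 0 0 0 0;.45 -1 0 0 0 0;.45 -1 0 0 0 0;.45 -1 0 0 0 0;.45 -1 0 0 0 0;.45 -1 0 0 0 0;.45 -1 0 0 0 0;.45 -1 0 0 0 0;.45 -1 0 0 0 0"}}

```text
clock: 2.1
tool_pos: [372.9, 22.8, 248.2]
tool_rot: [-3.109, 0.001, 0.036]
wrist_force: [0.6, 0.2, 0.4]
grip_width: 42.9
```

>>> {"name": "servo_tool", "arguments": {"increments": ".2 -.5 0 0 0 0;.45 -1 0 0 0 0;.45 -1 0 0 0 0;.45 -1 0 0 0 0;.45 -1 0 0 0 0;.45 -1 0 0 0 0;.45 -1 0 0 0 0;.45 -1 0 0 0 0;.45 -1 0 0 0 0;.45 -1 0 0 0 0"}}

```text
clock: 3.1
tool_pos: [486.5, 72.1, 255.6]
tool_rot: [-3.069, 0.003, 0.104]
wrist_force: [-0.6, 0.7, 0.3]
grip_width: 42.6
```

```bash
python3 - <<'E'
from h import *
s=state();print(np.round(s['q'],3),s['tool_pos'],s['tool_rot'])
shot('wrist','w0.png')
E
```

```text
[ 0.103  0.196 -0.039  1.338  0.073  3.141] [486.51770796  72.12201984 255.59605861] [-3.06865440e+00  2.53081586e-03  1.03913994e-01]
```

View pics/w0.png

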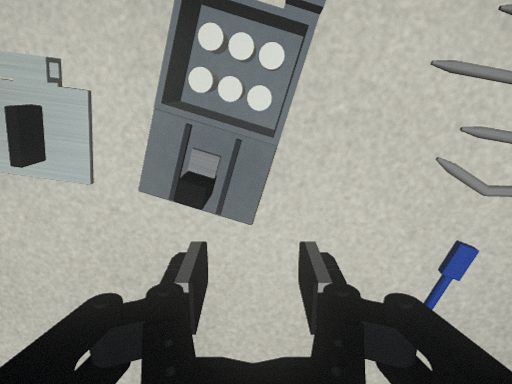

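Wrist view: the lid is at left, the box at centre with its lock at about (195,175), and the pins at right. Joint 6 has reached its limit. Its sense is yaw = q1 − q6 + π, so I'll use yaw ≈ π instead.

```bash
cat >> h.py <<'E'
def chain(*T,start=None):
    "T: (x,y,z,yaw[,rot]) targets; prints increments for each, assuming each is reached"
    s=state(); p=np.array(s['tool_pos'],float); r=R.from_euler('xyz',s['tool_rot'])
    for t in T:
        g=np.array(t[:3],float); rg=R.from_euler('xyz',[np.pi,0,t[3]])
        d=r.inv().apply(g-p)/250; w=(r.inv()*rg).as_rotvec()/np.pi
        print(t,'->',*np.round(np.r_[d,w],4)); p,r=g,rg
E
python3 - <<'E'
from h import *
chain((470,200,255,1.4),(483,336,255,2.75),(483,336,255,3.14))
E
```

```text
(470, 200, 255, 1.4) -> -0.0139 -0.5137 0.0398 -0.0204 -0.0144 -0.4124
(483, 336, 255, 2.75) -> 0.5449 -0.0412 -0.0 0.0 0.0 -0.4297
(483, 336, 255, 3.14) -> 0.0 0.0 0.0 -0.0 0.0 -0.1241
```

>>> {"name": "servo_tool", "arguments": {"increments": "0 -.2 .04 -.02 -.014 -.1;0 -.4 .04 -.02 -.014 -.2;-.014 -.514 .04 -.02 -.014 -.412;-.014 -.514 .04 -.02 -.014 -.412;-.014 -.514 .04 -.02 -.014 -.412;-.014 -.514 .04 -.02 -.014 -.412;-.014 -.514 .04 -.02 -.014 -.412;-.014 -.514 .04 -.02 -.014 -.412;-.014 -.514 .04 -.02 -.014 -.412;-.014 -.514 .04 -.02 -.014 -.412"}}

```text
clock: 4.15
tool_pos: [469.8, 200.0, 255.1]
tool_rot: [-3.142, -0.002, 1.401]
wrist_force: [-0.4, -0.5, 0.8]
grip_width: 42.8
```

>>> {"name": "servo_tool", "arguments": {"increments": ".2 0 0 0 0 -.1;.545 -.04 0 0 0 -.43;.545 -.04 0 0 0 -.43;.545 -.04 0 0 0 -.43;.545 -.04 0 0 0 -.43;.545 -.04 0 0 0 -.43;.545 -.04 0 0 0 -.43;.545 -.04 0 0 0 -.43;.545 -.04 0 0 0 -.43;.545 -.04 0 0 0 -.43"}}

```text
clock: 5.15
tool_pos: [482.9, 336.0, 255.3]
tool_rot: [3.14, -0.001, 2.751]
wrist_force: [0.8, 0.2, -0.4]
grip_width: 42.9
```

```bash
python3 - <<'E'
from h import *
s=state();print(np.round(s['q'],3),s['tool_pos'],s['tool_rot'])
chain((483,336,255,3.14))
im=shot('wrist','w1.png')
E
```

```text
[6.070e-01 4.000e-01 2.390e-01 1.409e+00 1.000e-03 9.970e-01] [482.90554817 335.956082   255.28082879] [ 3.14015048e+00 -6.55566371e-04  2.75139464e+00]
(483, 336, 255, 3.14) -> -0.0003 0.0003 0.0011 0.0005 -0.0001 -0.1237
```

View pics/w1.png

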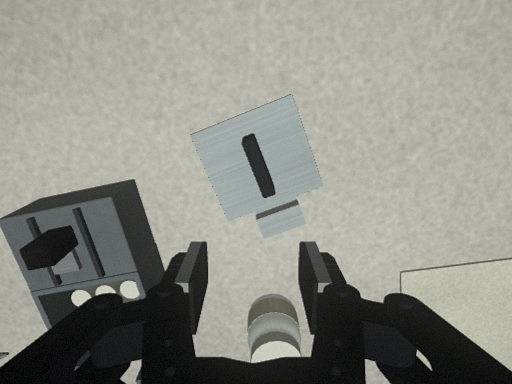

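Lid plate corners are at about (192,134), (293,95), (321,186) and (230,221), the fin is at (258,165) and the knuckle at (282,217).

```bash
python3 - <<'E'
from h import *
im=cv2.imread('pics/w1.png')
g=cv2.cvtColor(im,cv2.COLOR_BGR2GRAY)
C=cv2.cornerSubPix(g,np.float32([(192,134),(293,95),(321,186),(230,221)]).reshape(-1,1,2),(5,5),(-1,-1),(3,30,.01)).reshape(-1,2)
print(C); w=ray('wrist',C,8)[:,:2]; print(w.round(1), w.mean(0)); 
for i in range(4): print(np.linalg.norm(w[i]-w[i-1]))
A,B,Cc,D=w # -x+y? print directions
print('yaw', [np.degrees(np.arctan2(*(q-p)[::-1])) for p,q in ((A,D),(B,Cc),(B,A),(Cc,D))])
c=w.mean(0); chain((c[0],c[1],120,np.pi),(c[0],c[1],34,np.pi))
E
```

```text
[[189.44695 134.71088]
 [290.55658  93.21627]
 [321.      186.     ]
 [228.22777 221.40134]]
[[429.9 282.6]
 [431.8 401.4]
 [541.7 397.5]
 [540.7 280.4]] [486.02354836 340.47670172]
110.79791758286477
118.8383213882526
110.01262627058493
117.06874691826889
yaw [np.float64(-1.108680136440947), np.float64(-2.0331072899169795), np.float64(-90.92621521091205), np.float64(-90.53210262858676)]
(np.float64(486.0235483592106), np.float64(340.4767017241076), 120, 3.141592653589793) -> -0.0048 0.0206 0.5412 0.0005 -0.0001 -0.1258
(np.float64(486.0235483592106), np.float64(340.4767017241076), 34, 3.141592653589793) -> 0.0 -0.0 0.344 0.0 0.0 0.0
```

>>> {"name": "servo_tool", "arguments": {"increments": "0 .02 .1 0 0 -.05;0 .02 .3 0 0 -.11;0 .02 .42 0 0 -.12;0 .02 .42 0 0 -.12;0 .02 .42 0 0 -.12;0 .02 .42 0 0 -.12;0 .02 .42 0 0 -.12;0 .02 .42 0 0 -.12;0 .02 .42 0 0 -.12;0 .02 .42 0 0 -.12"}}

```text
clock: 6.2
tool_pos: [485.0, 340.8, 150.6]
tool_rot: [3.14, 0.0, 3.123]
wrist_force: [0.6, 0.7, 0.3]
grip_width: 42.4
```

```bash
python3 - <<'E'
from h import *
s=state();print(s['tool_pos'],s['tool_rot'])
im=shot('wrist','w2.png')
E
```

```text
[484.95102615 340.78628661 150.58728902] [3.13979031e+00 2.65419721e-04 3.12282544e+00]
```

View pics/w2.png

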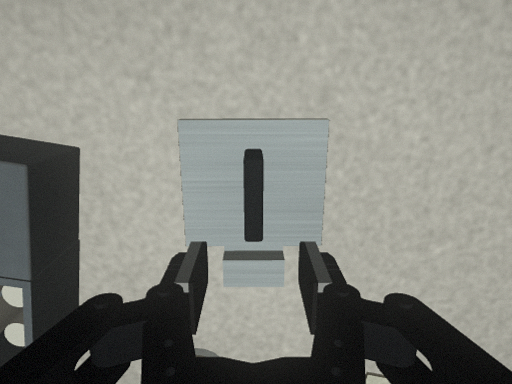

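Plate corners here are (178,120), (329,119), (324,246) and (184,246), with the fin centred on the jaws.

```bash
python3 - <<'E'
from h import *
w=ray('wrist',[(178.5,120),(329,119.5),(324.5,246),(184.5,246)],8)[:,:2]; print(w.round(1),w.mean(0))
k=ray('wrist',[(223,260.5),(284,260.5),(283.5,287),(223.5,287)],25.5)[:,:2]; print('knuckle top',k.round(1),k.mean(0))
f=ray('wrist',[(245,150),(263,150)],48)[:,:2]; print('fin back top',f.round(1))
c=w.mean(0); chain((c[0],c[1],34,np.pi-.015))
E
```

```text
[[430.9 283.8]
 [432.7 401.9]
 [542.  403.3]
 [539.6 279.9]] [486.27997517 342.21184266]
knuckle top [[545.  315.1]
 [546.  366. ]
 [571.4 365.8]
 [570.4 314.4]] [558.21725172 340.33514344]
fin back top [[448.6 336.4]
 [448.9 348.7]]
(np.float64(486.2799751681438), np.float64(342.2118426581978), 34, 3.126592653589793) -> -0.0053 0.0051 0.4659 0.0005 0.0001 -0.0012
```

>>> {"name": "servo_tool", "arguments": {"increments": "-.005 .003 .1 0 0 0;-.005 .003 .25 0 0 0;-.005 .003 .4 0 0 0;-.005 .003 .45 0 0 0;-.005 .003 .465 0 0 0;-.005 .003 .465 0 0 0;-.005 .003 .465 0 0 0;-.005 .003 .465 0 0 0;-.005 .003 .465 0 0 0;-.005 .003 .465 0 0 0"}}

```text
clock: 7.25
tool_pos: [486.4, 341.8, 34.7]
tool_rot: [3.139, 0.001, 3.123]
wrist_force: [0.1, -0.3, -0.4]
grip_width: 42.9
```

>>> {"name": "servo_tool", "arguments": {"increments": "0 0 0 0 0 0;0 0 0 0 0 0;0 0 0 0 0 0;0 0 0 0 0 0;0 0 0 0 0 0;0 0 0 0 0 0;0 0 0 0 0 0;0 0 0 0 0 0;0 0 0 0 0 0;0 0 0 0 0 0", "fingers": 0}}

```text
clock: 8.25
tool_pos: [486.6, 341.9, 35.1]
tool_rot: [3.139, 0.001, 3.123]
wrist_force: [-0.4, -0.8, 4.7]
grip_width: 13.1
```

>>> {"name": "servo_tool", "arguments": {"increments": "0 0 -.05 0 0 0;0 0 -.15 0 0 0;0 0 -.25 0 0 0;0 0 -.35 0 0 0;0 0 -.45 0 0 0;0 0 -.5 0 0 0;0 0 -.55 0 0 0;0 0 -.6 0 0 0;0 0 -.6 0 0 0;0 0 -.6 0 0 0"}}

```text
clock: 9.25
tool_pos: [486.3, 341.5, 184.5]
tool_rot: [3.14, 0.001, 3.123]
wrist_force: [-0.6, -0.0, -4.0]
grip_width: 13.4
```

>>> {"name": "servo_tool", "arguments": {"increments": "-.03 -.03 -.03 0 0 0;-.08 -.08 -.08 0 0 0;-.14 -.14 -.12 0 0 0;-.2 -.2 -.17 0 0 0;-.26 -.26 -.22 0 0 0;-.3 -.31 -.26 0 0 0;-.33 -.34 -.28 0 0 0;-.335 -.345 -.28 0 0 0;-.335 -.345 -.28 0 0 0;-.335 -.345 -.28 0 0 0"}}

```text
clock: 10.25
tool_pos: [567.8, 253.9, 253.8]
tool_rot: [3.14, -0.0, 3.123]
wrist_force: [0.5, -0.3, -3.6]
grip_width: 12.8
```

```bash
python3 - <<'E'
from h import *
s=state();print(s['tool_pos'],s['tool_rot'],s['grip_width'])
im=shot('wrist','w3.png')
E
```

```text
[567.79897631 253.92266335 253.77868852] [ 3.13994406e+00 -3.82669836e-04  3.12344249e+00] 12.775518132416908
```

View pics/w3.png

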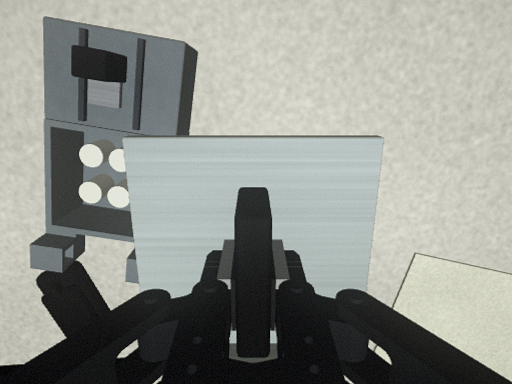

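```bash
python3 - <<'E'
import cv2
a=cv2.imread('pics/w3.png')[0:300,20:205]; cv2.imwrite('pics/w3c.png',cv2.resize(a,None,fx=2,fy=2,interpolation=cv2.INTER_CUBIC))
E
```

```text
(no output)
```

View pics/w3c.png

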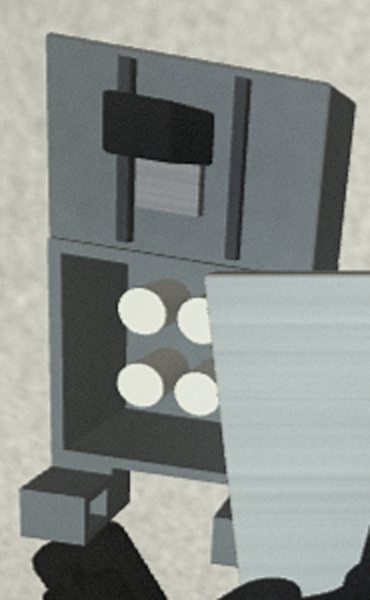

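```bash
cat >> h.py <<'E'
def fit2(B,W):
    "rigid 2D: W = R B + t"
    B=np.array(B,float);W=np.array(W,float);b=B.mean(0);w=W.mean(0);X=B-b;Y=W-w
    th=np.arctan2((X[:,0]*Y[:,1]-X[:,1]*Y[:,0]).sum(),(X*Y).sum()); c,s=np.cos(th),np.sin(th)
    M=np.array([[c,-s],[s,c]]); t=w-M@b; print('res',np.round(W-(B@M.T+t),1).tolist()); return th,M,t
E
python3 - <<'E'
from h import *
s=dict(state()); C=cam('wrist',s)
L=[((30,244),59,-60,95.5),((62,247.5),59,-30,95.5),((62,272.5),84.5,-30,95.5),((31,268.5),84.5,-60,95.5),((44,17),-140,-60,70),((185,42.5),-140,60,70),((46,118.5),-55,-60,70),((125.5,280),84.5,30,95.5)]
W=[ray('wrist',[l[0]],l[3],C)[0,:2] for l in L]
th,M,t=fit2([l[1:3] for l in L],W); print('box',t,np.degrees(th),'hinge',M@[71.75,0]+t)
# lid in hand: plate top corners, z of plate top = tcp z -34.7+8
z=s['tool_pos'][2]-34.7+8
w=ray('wrist',[(124,138.5),(383.5,137)],z,C)[:,:2]; print(w, np.linalg.norm(w[0]-w[1]))
d=w[0]-w[1]; print('lid yaw',np.degrees(np.arctan2(-d[1],-d[0]))-90,'back mid',w.mean(0),'rel tcp',w.mean(0)-s['tool_pos'][:2])
# lock grip: top corners crop (104,91),(170,97)?,(213,113)
print('lock',ray('wrist',[(72,45.5)],116,C)@np.eye(3))
E
```

```text
res [[0.1, 0.0], [-1.3, -0.3], [-0.0, -0.6], [0.7, 0.2], [1.4, 0.7], [0.8, -1.6], [0.2, 1.4], [-1.8, 0.2]]
box [578.47001359 115.63968486] -10.623214575749882 hinge [648.99027145 102.41260162]
[[512.23008984 196.92636533]
 [513.64944577 314.39223356]] 117.47444305072504
lid yaw -0.6922789385995713 back mid [512.93976781 255.65929945] rel tcp [-54.82030995   1.61452765]
lock [[459.13835525 125.28434276 116.        ]]
```

```bash
python3 - <<'E'
from h import *
chain((578.5,115.2,150,2.955),(578.5,115.2,106,2.955))
E
```

```text
(578.5, 115.2, 150, 2.955) -> -0.053 -0.5552 0.4146 0.0005 -0.0001 0.0537
(578.5, 115.2, 106, 2.955) -> -0.0 -0.0 0.176 0.0 0.0 0.0
```

>>> {"name": "servo_tool", "arguments": {"increments": "0 -.05 0 0 0 0;-.01 -.12 0 0 0 .01;-.02 -.2 0 0 0 .02;-.03 -.28 .05 0 0 .03;-.04 -.36 .1 0 0 .04;-.053 -.44 .2 0 0 .054;-.053 -.52 .3 0 0 .054;-.053 -.555 .38 0 0 .054;-.053 -.555 .415 0 0 .054;-.053 -.555 .415 0 0 .054"}}

```text
clock: 11.3
tool_pos: [577.8, 114.7, 149.2]
tool_rot: [3.141, -0.002, 2.953]
wrist_force: [0.4, 0.2, -2.9]
grip_width: 13.1
```

```bash
python3 - <<'E'
from h import *
s=state();print(s['tool_pos'],s['tool_rot'],s['grip_width'])
chain((578.5,115.2,106,2.955))
a=shot('wrist','w4.png')
b=shot('top','t4.png')
c=cv2.resize(b[90:250,165:285,::-1],None,fx=3,fy=3,interpolation=cv2.INTER_CUBIC)
cv2.imwrite('pics/v4.png',np.hstack([cv2.copyMakeBorder(a[:,100:400,::-1],0,96,0,0,0),c]))
E
```

```text
[577.82223688 114.65855561 149.20583363] [ 3.14050219e+00 -2.07069103e-03  2.95261645e+00] 13.138737978873051
(578.5, 115.2, 106, 2.955) -> -0.0026 0.0024 0.1728 0.0003 -0.0007 -0.0008
```

View pics/v4.png

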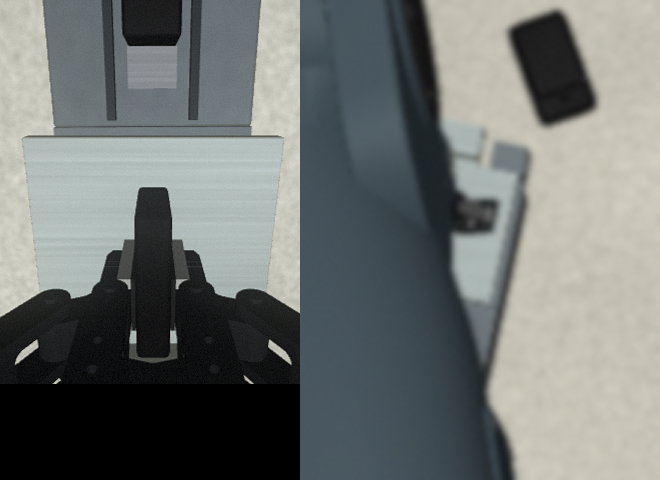

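```bash
python3 - <<'E'
from h import *
s=state();C=cam('wrist',s)
T=R.from_euler('xyz',s['tool_rot'])
def tl(P): return T.inv().apply(P-s['tool_pos']).round(1)
print(tl(ray('wrist',[(154,127),(352,127)],70,C)),'joint line (box x=-55) in tool')
print(tl(ray('wrist',[(122.5,137.5),(383.5,137)],122,C)),'plate -x edge')
E
```

```text
[[ 54.  -59.9  80.7]
 [ 54.   60.5  81. ]] joint line (box x=-55) in tool
[[ 54.7 -59.6  28.7]
 [ 54.9  60.2  29. ]] plate -x edge
```

>>> {"name": "servo_tool", "arguments": {"increments": "-.003 .001 .02 0 0 0;-.003 .001 .05 0 0 0;-.003 .001 .08 0 0 0;-.003 .001 .11 0 0 0;-.003 .001 .135 0 0 0;-.003 .001 .155 0 0 0;-.003 .001 .165 0 0 0;-.003 .001 .172 0 0 0;-.003 .001 .175 0 0 0;-.003 .001 .175 0 0 0"}}

```text
clock: 12.4
tool_pos: [579.8, 115.7, 107.2]
tool_rot: [3.139, 0.001, 2.954]
wrist_force: [0.1, 0.2, -4.0]
grip_width: 13.1
```

>>> {"name": "servo_tool", "arguments": {"increments": ".003 0 .004 0 0 0;.003 0 .008 0 0 0;.003 0 .01 0 0 0;.003 0 .012 0 0 0;.003 0 .012 0 0 0;.003 0 .012 0 0 0;.003 0 .012 0 0 0;.003 0 .012 0 0 0;.003 0 .012 0 0 0;.003 0 .012 0 0 0"}}

```text
clock: 13.4
tool_pos: [579.0, 115.9, 105.0]
tool_rot: [3.139, 0.001, 2.954]
wrist_force: [-6.0, -1.2, 9.9]
grip_width: 13.2
```

```bash
python3 - <<'E'
from h import *
s=state();print(s['tool_pos'],s['tool_rot'],s['wrist_force'])
C=cam('wrist',s); a=shot('wrist','w5.png')
T=R.from_euler('xyz',s['tool_rot'])
b=shot('top','t5.png')
c=cv2.resize(b[110:190,195:265,::-1],None,fx=5,fy=5,interpolation=cv2.INTER_CUBIC)
cv2.imwrite('pics/v5.png',np.hstack([cv2.copyMakeBorder(a[:,100:400,::-1],0,16,0,0,0),c]))
E
```

```text
[579.03806653 115.94842721 105.04425891] [3.13918063e+00 1.21814889e-03 2.95399088e+00] [-5.98462973 -1.16683179  9.85001113]
```

View pics/v5.png

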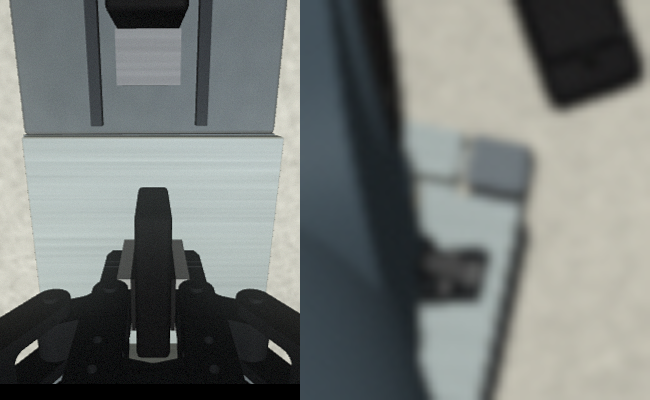

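The lid front edge coincides with the box/ledge line, and its knuckle sits between the box knuckles with a visible gap. Releasing.

>>> {"name": "servo_tool", "arguments": {"increments": "0 0 0 0 0 0;0 0 0 0 0 0;0 0 0 0 0 0;0 0 0 0 0 0;0 0 -.02 0 0 0;0 0 -.1 0 0 0;0 0 -.2 0 0 0;0 0 -.4 0 0 0;0 0 -.45 0 0 0;0 0 -.45 0 0 0", "fingers": 0.45}}

```text
clock: 14.5
tool_pos: [580.1, 115.9, 220.3]
tool_rot: [3.137, 0.005, 2.954]
wrist_force: [0.5, -0.1, -0.8]
grip_width: 38.5
```

```bash
python3 - <<'E'
from h import *
chain((585,-60,220,2.2),(588,-225,180,1.5))
E
```

```text
(585, -60, 220, 2.2) -> -0.1507 -0.6877 -0.0007 0.0019 0.0011 0.24
(588, -225, 180, 1.5) -> -0.5407 -0.3787 0.16 0.0 -0.0 0.2228
```

>>> {"name": "servo_tool", "arguments": {"increments": "-.05 -.3 0 0 0 .04;-.15 -.69 0 .002 .001 .24;-.15 -.69 0 .002 .001 .24;-.15 -.69 0 .002 .001 .24;-.15 -.69 0 .002 .001 .24;-.15 -.69 0 .002 .001 .24;-.15 -.69 0 .002 .001 .24;-.15 -.69 0 .002 .001 .24;-.15 -.69 0 .002 .001 .24;-.15 -.69 0 .002 .001 .24"}}

```text
clock: 15.5
tool_pos: [584.7, -60.1, 219.8]
tool_rot: [-3.141, 0.0, 2.202]
wrist_force: [0.4, 0.1, -0.3]
grip_width: 38.2
```

>>> {"name": "servo_tool", "arguments": {"increments": "-.2 -.15 .05 0 0 .04;-.54 -.38 .16 0 0 .223;-.54 -.38 .16 0 0 .223;-.54 -.38 .16 0 0 .223;-.54 -.38 .16 0 0 .223;-.54 -.38 .16 0 0 .223;-.54 -.38 .16 0 0 .223;-.54 -.38 .16 0 0 .223;-.54 -.38 .16 0 0 .223;-.54 -.38 .16 0 0 .223"}}

```text
clock: 16.5
tool_pos: [587.8, -224.8, 180.1]
tool_rot: [3.141, 0.001, 1.503]
wrist_force: [0.9, 0.4, 0.0]
grip_width: 38.5
```

```bash
python3 - <<'E'
from h import *
s=state();print(np.round(s['q'],2),s['tool_pos'],s['tool_rot'])
im=shot('wrist','w6.png')
E
```

```text
[-0.37  0.5   0.21  1.27 -0.    1.27] [ 587.84457035 -224.75817808  180.08338299] [3.14114004e+00 5.20541799e-04 1.50320882e+00]
```

View pics/w6.png

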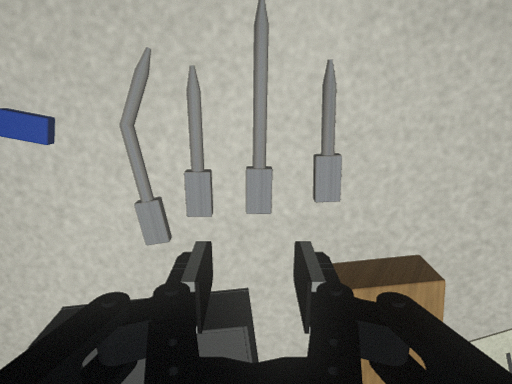

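Good pin: paddle at (259,190), tip at (262,2). Bent_b paddle (153,221), short_b (199,194), short_a (327,178).

```bash
python3 - <<'E'
from h import *
s=state();C=cam('wrist',s)
D={'good':[(246.5,167),(272,167),(272,213),(246,213)],'bent':[(135,203),(156,198),(171,240),(147,245)],'short_b':[(185,171),(210,171),(212,216),(187,216)],'short_a':[(315,154),(341,154),(340,201),(314,201)]}
for k,c in D.items():
    w=ray('wrist',c,12,C)[:,:2]; d=(w[0]+w[1]-w[2]-w[3])/2
    print(k,w.mean(0).round(1),'len',np.linalg.norm(d).round(1),'wid',np.linalg.norm(w[0]-w[1]).round(1),'ang',np.arctan2(d[1],d[0]).round(3))
    if k=='good':
        t=ray('wrist',[(262,2)],6,C)[0,:2]; d=t-w.mean(0); print('tip',t,np.linalg.norm(d),a:=np.arctan2(d[1],d[0])); chain((*w.mean(0),18,a))
E
```

```text
good [ 593.  -237.6] len 44.0 wid 22.9 ang 1.503
tip [605.01817149 -83.22359867] 154.83506626739643 1.4931214053128659
(np.float64(593.0034599675097), np.float64(-237.59180930343632), 18, np.float64(1.4931214053128659)) -> -0.0492 0.0238 0.6482 0.0001 0.0002 0.0031
bent [ 490.5 -261.7] len 43.6 wid 20.5 ang 1.709
short_b [ 537.2 -237.2] len 43.3 wid 22.5 ang 1.497
short_a [ 655.5 -230. ] len 44.0 wid 23.0 ang 1.549
```

>>> {"name": "servo_tool", "arguments": {"increments": "-.05 .024 .15 0 0 .003;-.05 .024 .3 0 0 .003;-.05 .024 .42 0 0 .003;-.05 .024 .52 0 0 .003;-.05 .024 .58 0 0 .003;-.05 .024 .62 0 0 .003;-.05 .024 .64 0 0 .003;-.05 .024 .646 0 0 .003;-.05 .024 .646 0 0 .003;-.05 .024 .646 0 0 .003"}}

```text
clock: 17.55
tool_pos: [593.5, -238.0, 19.4]
tool_rot: [3.14, 0.001, 1.493]
wrist_force: [0.2, -0.6, 0.0]
grip_width: 38.8
```

>>> {"name": "servo_tool", "arguments": {"increments": "0 0 0 0 0 0;0 0 0 0 0 0;0 0 0 0 0 0;0 0 0 0 0 0;0 0 0 0 0 0;0 0 0 0 0 0;0 0 0 0 0 0;0 0 0 0 0 0;0 0 0 0 0 0;0 0 0 0 0 0", "fingers": 0}}

```text
clock: 18.55
tool_pos: [594.0, -238.2, 20.3]
tool_rot: [3.139, 0.001, 1.494]
wrist_force: [-0.5, -0.1, 7.0]
grip_width: 21.9
```

>>> {"name": "servo_tool", "arguments": {"increments": "0 0 -.02 0 0 0;0 0 -.06 0 0 0;0 0 -.12 0 0 0;0 0 -.2 0 0 0;0 0 -.28 0 0 0;0 0 -.34 0 0 0;0 0 -.38 0 0 0;0 0 -.4 0 0 0;0 0 -.4 0 0 0;0 0 -.4 0 0 0"}}

```text
clock: 19.55
tool_pos: [593.4, -237.9, 119.7]
tool_rot: [3.14, 0.001, 1.493]
wrist_force: [-1.0, -0.2, -1.7]
grip_width: 21.8
```

```bash
python3 - <<'E'
from h import *
s=state();print(np.round(s['q'],2),s['tool_pos'],s['tool_rot'],s['grip_width'])
im=shot('wrist','w7.png')
E
```

```text
[-0.38  0.55  0.12  1.15 -0.    1.27] [ 593.41603532 -237.92000906  119.65798579] [3.13960234e+00 1.03770807e-03 1.49349998e+00] 21.753964372829266
```

View pics/w7.png

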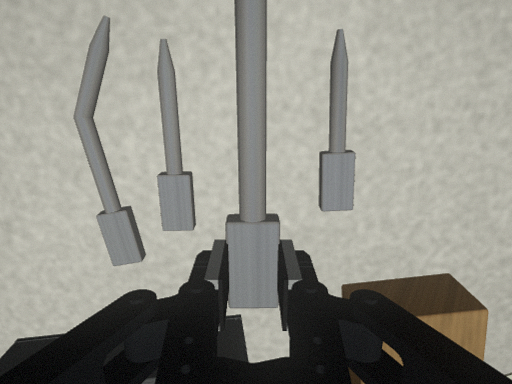

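```bash
cat > sh.py <<'E'
from h import *
def shank(f,rows,c0=252,half=30):
    g=cv2.GaussianBlur(cv2.cvtColor(cv2.imread(f),cv2.COLOR_BGR2GRAY),(1,5),0).astype(float)
    H=np.array(get_calibration('wrist')['hand_eye']);K=np.array(get_calibration('wrist')['K'])
    out=[]
    for r in rows:
        l=g[r-2:r+3,c0-half:c0+half].mean(0); d=np.diff(l)
        def sub(i): 
            w=np.abs(d[i-2:i+3]); return (w*np.arange(i-2,i+3)).sum()/w.sum()+.5
        a=sub(2+np.argmin(d[2:half-2])); b=sub(half+np.argmax(d[half:2*half-3])); a+=c0-half;b+=c0-half
        dep=K[0,0]*12/(b-a); u=(a+b)/2
        p=np.array([(u-K[0,2])/K[0,0]*dep,-(r-K[1,2])/K[0,0]*dep,-dep]); q=H[:3,:3]@p+H[:3,3]; out.append(q)
        print(r,round(a,1),round(b,1),round(b-a,2),'tool',q.round(1))
    return np.array(out)
if __name__=='__main__':
    import sys
    q=shank(sys.argv[1],range(10,206,15))
    print('z(x) fit',np.polyfit(q[:,0],q[:,2],1),'y(x)',np.polyfit(q[:,0],q[:,1],1))
E
python3 sh.py pics/w7.png
```

```text
10 234.3 266.1 31.83 tool [104.7  -0.7  15.6]
25 234.8 266.2 31.37 tool [99.7 -0.6 16. ]
40 235.0 266.2 31.17 tool [94.3 -0.6 15.2]
55 235.2 266.1 30.87 tool [88.9 -0.6 14.8]
70 235.8 265.6 29.86 tool [83.6 -0.6 17.7]
85 236.0 265.7 29.72 tool [77.9 -0.6 16.6]
100 236.2 265.7 29.46 tool [72.  -0.5 16. ]
115 236.9 265.6 28.77 tool [66.  -0.4 17.6]
130 236.9 265.7 28.74 tool [60.  -0.4 15.8]
145 237.3 265.6 28.34 tool [53.7 -0.3 16. ]
160 237.9 265.4 27.55 tool [46.8 -0.2 18. ]
175 237.9 265.5 27.55 tool [40.6 -0.2 16.1]
190 238.3 265.4 27.14 tool [33.7 -0.2 16.3]
205 238.9 265.4 26.41 tool [26.  -0.  18.2]
z(x) fit [-0.02130373 17.86320476] y(x) [-0.00814541  0.12354282]
```

```bash
python3 - <<'E'
from h import *
chain((593,-180,205,1.44),(592,52,205,1.377))
E
```

```text
(593, -180, 205, 1.44) -> 0.2303 -0.0186 -0.3423 0.0006 0.0003 0.017
(592, 52, 205, 1.377) -> 0.9196 -0.125 -0.0 0.0 -0.0 0.0201
```

>>> {"name": "servo_tool", "arguments": {"increments": "0 0 -.03 0 0 0;.02 0 -.08 0 0 0;.05 0 -.14 0 0 .005;.09 -.01 -.2 0 0 .01;.13 -.01 -.26 0 0 .017;.17 -.02 -.3 0 0 .017;.2 -.02 -.33 0 0 .017;.22 -.02 -.342 0 0 .017;.23 -.02 -.342 0 0 .017;.23 -.02 -.342 0 0 .017"}}

```text
clock: 20.6
tool_pos: [592.5, -179.8, 204.4]
tool_rot: [3.141, 0.001, 1.441]
wrist_force: [0.3, 0.9, -1.3]
grip_width: 22.4
```

>>> {"name": "servo_tool", "arguments": {"increments": ".04 0 0 0 0 0;.12 -.01 0 0 0 0;.24 -.03 0 0 0 .01;.37 -.05 0 0 0 .01;.5 -.07 0 0 0 .02;.63 -.09 0 0 0 .02;.75 -.1 0 0 0 .02;.85 -.12 0 0 0 .02;.9 -.125 0 0 0 .02;.92 -.125 0 0 0 .02"}}

```text
clock: 21.6
tool_pos: [591.2, 53.5, 203.9]
tool_rot: [3.141, 0.001, 1.379]
wrist_force: [0.8, -0.3, -0.4]
grip_width: 22.0
```

```bash
python3 - <<'E'
from h import *
s=state();print(np.round(s['q'],2),s['tool_pos'],s['tool_rot'],s['grip_width'])
im=shot('wrist','w8.png'); np.save('w8.npy',np.r_[s['tool_pos'],s['tool_rot']])
cv2.imwrite('pics/w8c.png',cv2.resize(im[:,150:,::-1],None,fx=1.55,fy=1.55,interpolation=cv2.INTER_CUBIC))
E
```

```text
[ 0.09  0.42  0.14  1.29 -0.    1.85] [591.24680676  53.45468478 203.89709569] [3.14099881e+00 7.88519172e-04 1.37894850e+00] 21.981105286790566
```

View pics/w8c.png

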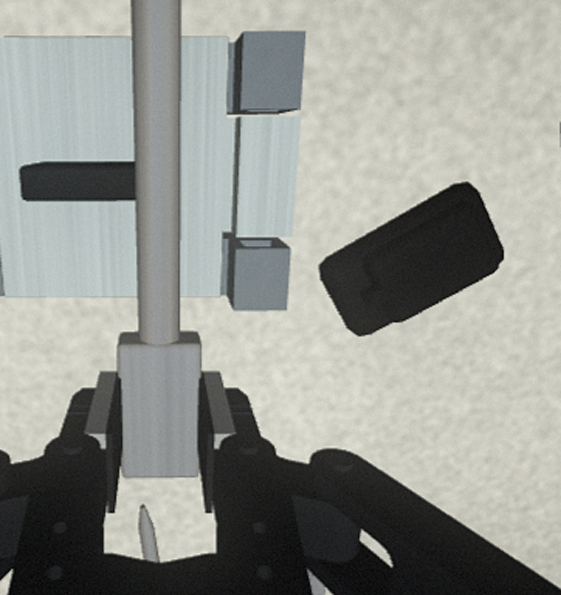

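```bash
python3 - <<'E'
from h import *
v=np.load('w8.npy'); s={'tool_pos':v[:3],'tool_rot':v[3:]};C=cam('wrist',s)
im=cv2.imread('pics/w8.png'); g=cv2.cvtColor(im,cv2.COLOR_BGR2GRAY)
c=[((243,31),59,60),((305,32),84.5,60),((300,109),84.5,30),((290,247),84.5,-30),((288,309),84.5,-60),((234,309),59,-60),((234,248),59,-30)]
px=np.float32([np.array(a[0])/1.55+[150,0] for a in c])
W=ray('wrist',px,95.5,C)[:,:2]
th,M,t=fit2([a[1:] for a in c],W); h=M@[71.75,0]+t; print('box',t,th,np.degrees(th),'hinge',h)
l=[((240,116),59,26),((298,117),84.5,26),((292,237),84.5,-26),((236,236),59,-26)]
W=ray('wrist',[np.array(a[0])/1.55+[150,0] for a in l],95.5,C)[:,:2]
t2,M2,tt=fit2([a[1:] for a in l],W); print('lid',tt,np.degrees(t2),'hinge in box frame',M.T@(M2@[71.75,0]+tt-t))
import subprocess;print(subprocess.run(['python3','sh.py','pics/w8.png'],capture_output=True,text=True).stdout[-120:])
E
```

```text
res [[0.2, -0.3], [-0.2, -0.9], [-0.1, -0.3], [-0.4, 0.4], [0.6, 0.3], [0.5, 0.6], [-0.5, 0.2]]
box [578.32756975 114.50239139] -0.18065746246064154 -10.350910136537864 hinge [648.9098941  101.61061148]
res [[0.2, 0.1], [-0.7, -0.5], [0.2, -0.2], [0.3, 0.6]]
lid [578.45961574 115.47442845] -10.292216285232964 hinge in box frame [71.70520729  1.05344421]
0.2 16.8]
205 239.0 265.4 26.42 tool [26.1 -0.  18.1]
z(x) fit [-0.02438126 15.89539921] y(x) [-0.00816508  0.00814785]
```

```bash
python3 - <<'E'
from h import *
h=np.array([648.9,101.6]);ax=np.array([np.sin(.1815),np.cos(.1815)])
P=lambda u,z:(*(h+u*ax),z,1.381)
chain(P(-245,204),P(-245,97.5),P(-215,97.5),P(-82,97.5))
E
```

```text
(np.float64(604.6762414341763), np.float64(-139.3756402176613), 204, 1.381) -> -0.7461 0.1992 0.0004 0.0002 0.0002 -0.0008
(np.float64(604.6762414341763), np.float64(-139.3756402176613), 97.5, 1.381) -> 0.0 -0.0 0.426 0.0 0.0 0.0
(np.float64(610.0913955442771), np.float64(-109.8684189665191), 97.5, 1.381) -> 0.12 -0.001 -0.0 0.0 0.0 0.0
(np.float64(634.0985787657243), np.float64(20.94692858021132), 97.5, 1.381) -> 0.532 -0.0044 -0.0 0.0 0.0 0.0
```

>>> {"name": "servo_tool", "arguments": {"increments": "-.03 .01 0 0 0 0;-.1 .03 0 0 0 0;-.2 .06 0 0 0 0;-.32 .09 0 0 0 0;-.44 .12 0 0 0 0;-.55 .15 0 0 0 0;-.64 .18 0 0 0 0;-.71 .2 0 0 0 0;-.746 .2 0 0 0 0;-.746 .2 0 0 0 0"}}

```text
clock: 22.65
tool_pos: [604.5, -140.6, 203.9]
tool_rot: [3.141, 0.001, 1.377]
wrist_force: [-0.0, 0.5, -1.2]
grip_width: 21.9
```

>>> {"name": "servo_tool", "arguments": {"increments": "0 0 .03 0 0 0;0 0 .08 0 0 0;0 0 .15 0 0 0;0 0 .22 0 0 0;0 0 .29 0 0 0;0 0 .35 0 0 0;0 0 .4 0 0 0;0 0 .425 0 0 0;0 0 .426 0 0 0;0 0 .426 0 0 0"}}

```text
clock: 23.65
tool_pos: [604.7, -140.7, 97.8]
tool_rot: [3.141, 0.001, 1.377]
wrist_force: [0.2, -0.0, -1.0]
grip_width: 22.3
```

```bash
python3 - <<'E'
from h import *
h=np.array([648.9,101.6]);ax=np.array([np.sin(.1815),np.cos(.1815)])
P=lambda u,z:(*(h+u*ax),z,1.381)
s=state();print(s['tool_pos'],s['tool_rot'],s['wrist_force'])
chain(P(-215,97.5))
b=shot('scene','s8.png'); e=shot('top','t8.png')
pr=lambda n:(proj(n,[[*h+ax*-60,82.75],[*h+ax*-85,82.75]])).round(1)
print(pr('scene'),pr('top'))
u,v=proj('scene',[[*h+ax*-80,82.75]])[0].astype(int); x,y=proj('top',[[*h+ax*-80,82.75]])[0].astype(int)
f=lambda i,u,v:cv2.resize(i[v-45:v+45,u-40:u+40,::-1],None,fx=5,fy=5,interpolation=cv2.INTER_CUBIC)
print(u,v,x,y); cv2.imwrite('pics/v8.png',np.hstack([f(b,u,v),f(e,x,y)]))
E
```

```text
[ 604.68840003 -140.65622282   97.81708337] [3.14074078e+00 8.28588067e-04 1.37697989e+00] [ 0.22754421 -0.00438592 -1.02992002]
(np.float64(610.0913955442771), np.float64(-109.8684189665191), 97.5, 1.381) -> 0.125 -0.0025 0.0012 0.0003 0.0003 -0.0013
[[313.1 206.4]
 [307.5 209.5]] [[240.1 143.6]
 [249.5 145.4]]
308 208 247 145
```

View pics/v8.png

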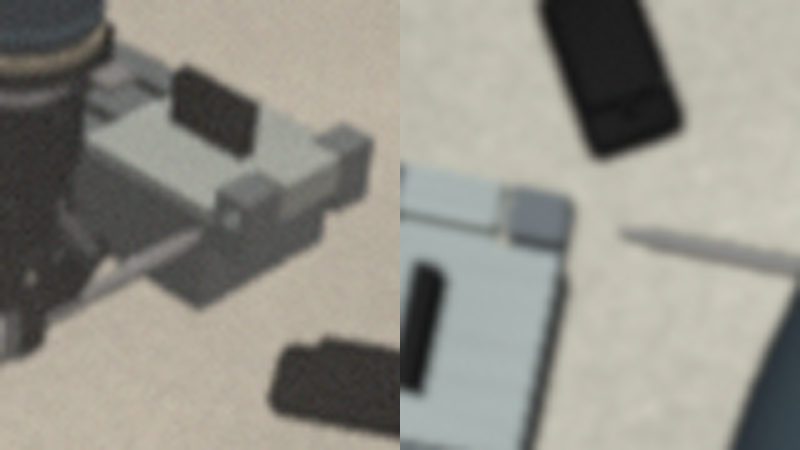

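```bash
python3 - <<'E'
from h import *
h=np.array([648.9,101.6]);a=.1815;ax=np.array([np.sin(a),np.cos(a)]);bx=np.array([np.cos(a),-np.sin(a)])
for dx in(12.75,-12.75): print(proj('top',[[*h+bx*dx-60*ax,95.5]]))
im=cv2.imread('pics/t8.png'); g=cv2.cvtColor(im,cv2.COLOR_BGR2GRAY)[:,:,].astype(float)
for c in (252,256,260,264):
    col=255-g[138:158,c-1:c+2].mean(1); col-=np.median(col); w=np.clip(col,6,None)-6; r=(w*np.arange(138,158)).sum()/w.sum()
    P=ray('top',[(c,r)],82.75)[0,:2]-h; print(c,r.round(2),'u',(P@ax).round(1),'dx',(P@bx).round(2))
for c in (225,230,236): # knuckle tops rows
    print(c,g[132:156,c].astype(int))
E
```

```text
[[240.76022388 137.69441865]]
[[238.72823101 147.26600221]]
252 146.48 u -92.0 dx -1.49
256 147.32 u -102.6 dx -1.64
260 148.06 u -113.2 dx -1.53
264 148.85 u -123.8 dx -1.54
225 [189 189 189 186 179 174 171 170 169 168 167 163 152 132 127 147 165 174
 176 175 175 173 173 174]
230 [190 189 187 184 172 150 129 124 125 123 121 120 119 116 105  91 102 136
 165 175 175 175 174 174]
236 [191 192 192 189 185 172 147 126 120 119 119 120 119 119 117 105  88  92
 129 161 174 175 171 167]
```

Scene and top views show the tip about 25 mm short of the −y bore. Its height matches the projected axis, and its lateral offset matches the knuckle once the top-camera bias is removed. Starting the insertion.

>>> {"name": "servo_tool", "arguments": {"increments": ".03 -.002 0 0 0 -.001;.06 -.0025 .001 0 0 -.0013;.09 -.0025 .001 0 0 -.0013;.11 -.0025 .001 0 0 -.0013;.125 -.0025 .001 0 0 -.0013;.14 -.0025 .001 0 0 -.0013;.155 -.003 .001 0 0 -.0013;.17 -.003 .001 0 0 -.0013;.185 -.003 .001 0 0 -.0013;.2 -.003 .001 0 0 -.0013"}}

```text
clock: 24.75
tool_pos: [613.9, -91.3, 97.9]
tool_rot: [3.14, 0.001, 1.381]
wrist_force: [0.0, 0.4, -1.4]
grip_width: 22.1
```

>>> {"name": "servo_tool", "arguments": {"increments": ".02 0 .001 0 0 0;.05 -.001 .001 0 0 0;.08 -.001 .001 0 0 0;.11 -.002 .001 0 0 0;.14 -.002 .001 0 0 0;.17 -.002 .001 0 0 0;.2 -.003 .001 0 0 0;.23 -.003 .001 0 0 0;.26 -.003 .001 0 0 0;.28 -.003 .001 0 0 0"}}

```text
clock: 25.75
tool_pos: [626.5, -21.7, 97.6]
tool_rot: [3.14, 0.001, 1.381]
wrist_force: [0.2, 0.1, -0.4]
grip_width: 22.2
```

>>> {"name": "servo_tool", "arguments": {"increments": ".02 0 0 0 0 0;.04 0 0 0 0 0;.06 0 0 0 0 0;.08 -.001 0 0 0 0;.1 -.001 0 0 0 0;.12 -.001 0 0 0 0;.135 -.001 0 0 0 0;.15 -.001 0 0 0 0;.157 -.001 0 0 0 0;.16 -.001 0 0 0 0"}}

```text
clock: 26.75
tool_pos: [633.8, 17.8, 97.5]
tool_rot: [3.14, 0.001, 1.381]
wrist_force: [-0.3, 0.5, -1.0]
grip_width: 22.3
```

>>> {"name": "servo_tool", "arguments": {"increments": ".002 0 0 0 0 0;.004 0 0 0 0 0;.006 0 0 0 0 0;.008 0 0 0 0 0;.01 0 0 0 0 0;.012 0 0 0 0 0;.012 0 0 0 0 0;.012 0 0 0 0 0;.012 0 0 0 0 0;.012 0 0 0 0 0"}}

```text
clock: 27.75
tool_pos: [634.4, 20.7, 97.5]
tool_rot: [3.14, 0.001, 1.381]
wrist_force: [0.7, 1.1, -1.4]
grip_width: 21.8
```

>>> {"name": "servo_tool", "arguments": {"increments": ".002 0 0 0 0 0;.004 0 0 0 0 0;.006 0 0 0 0 0;.008 0 0 0 0 0;.01 0 0 0 0 0;.012 0 0 0 0 0;.014 0 0 0 0 0;.016 0 0 0 0 0;.016 0 0 0 0 0;.016 0 0 0 0 0"}}

```text
clock: 28.75
tool_pos: [634.5, 21.7, 97.5]
tool_rot: [3.14, 0.006, 1.379]
wrist_force: [-4.6, -20.8, 2.8]
grip_width: 22.4
```

Shoulder contact at about 21 N. Releasing and rising.

>>> {"name": "servo_tool", "arguments": {"increments": "0 0 0 0 0 0;0 0 0 0 0 0;0 0 0 0 0 0;0 0 0 0 0 0;0 0 0 0 0 0;0 0 0 0 0 0;0 0 -.05 0 0 0;0 0 -.15 0 0 0;0 0 -.3 0 0 0;0 0 -.4 0 0 0", "fingers": 0.4}}

```text
clock: 29.75
tool_pos: [634.8, 22.4, 200.9]
tool_rot: [3.138, 0.006, 1.379]
wrist_force: [0.9, 0.5, 0.7]
grip_width: 34.1
```

```bash
python3 - <<'E'
from h import *
s=state();print(s['tool_pos'],s['tool_rot'],s['grip_width'])
im=shot('wrist','w9.png'); np.save('w9.npy',np.r_[s['tool_pos'],s['tool_rot']])
E
```

```text
[634.83612798  22.37625875 200.86731735] [3.13787104 0.00573159 1.37919984] 34.078897882474365
```

View pics/w9.png

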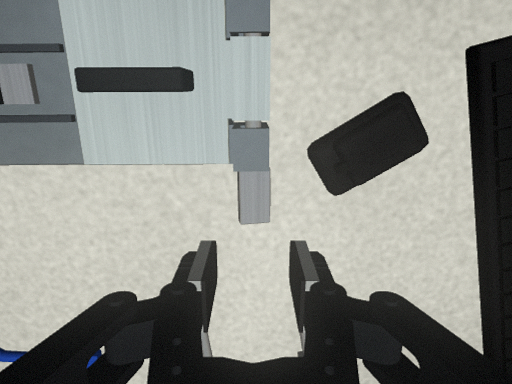

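The pin is visible in both knuckle gaps, and the paddle at (254,195) abuts the −y knuckle at row 170. Next is the lock slide.

```bash
python3 - <<'E'
from h import *
a=.1815;ax=np.array([np.sin(a),np.cos(a)]);bx=np.array([np.cos(a),-np.sin(a)]);t=np.array([578.3,114.9])
P=lambda x,z,y=np.pi-a:(*(t+x*bx),z,y)
chain(P(-20,205,2.1),P(-108,190),P(-108,101),P(-68,101))
E
```

```text
(np.float64(558.6285191659051), np.float64(118.51010274006724), 205, 2.1) -> 0.3183 -0.3772 -0.006 0.0019 0.0024 -0.2294
(np.float64(472.07400349588806), np.float64(134.3945547963631), 190, 2.9600926535897933) -> 0.2296 -0.2668 0.06 0.0 0.0 -0.2738
(np.float64(472.07400349588806), np.float64(134.3945547963631), 101, 2.9600926535897933) -> 0.0 -0.0 0.356 0.0 0.0 0.0
(np.float64(511.4169651640776), np.float64(127.17434931622861), 101, 2.9600926535897933) -> -0.16 -0.0 -0.0 0.0 0.0 0.0
```

>>> {"name": "servo_tool", "arguments": {"increments": ".1 -.12 0 0 0 -.04;.2 -.25 0 .002 .002 -.1;.318 -.377 -.006 .002 .002 -.23;.318 -.377 -.006 .002 .002 -.23;.318 -.377 -.006 .002 .002 -.23;.318 -.377 -.006 .002 .002 -.23;.318 -.377 -.006 .002 .002 -.23;.318 -.377 -.006 .002 .002 -.23;.318 -.377 -.006 .002 .002 -.23;.318 -.377 -.006 .002 .002 -.23", "fingers": 0.55}}

```text
clock: 30.8
tool_pos: [558.7, 118.3, 205.0]
tool_rot: [-3.141, 0.001, 2.1]
wrist_force: [0.2, 0.3, -0.1]
grip_width: 46.7
```

>>> {"name": "servo_tool", "arguments": {"increments": ".1 -.12 0 0 0 -.04;.23 -.267 .06 0 0 -.274;.23 -.267 .06 0 0 -.274;.23 -.267 .06 0 0 -.274;.23 -.267 .06 0 0 -.274;.23 -.267 .06 0 0 -.274;.23 -.267 .06 0 0 -.274;.23 -.267 .06 0 0 -.274;.23 -.267 .06 0 0 -.274;.23 -.267 .06 0 0 -.274"}}

```text
clock: 31.8
tool_pos: [472.1, 134.2, 189.9]
tool_rot: [-3.14, 0.0, 2.959]
wrist_force: [-0.4, -0.8, 0.7]
grip_width: 46.8
```

```bash
python3 - <<'E'
from h import *
a=.1815;ax=np.array([np.sin(a),np.cos(a)]);bx=np.array([np.cos(a),-np.sin(a)]);t=np.array([578.3,114.9])
s=state();print(s['tool_pos'],s['tool_rot']);C=cam('wrist',s)
im=shot('wrist','w10.png'); g=im.max(2)
n,l,st,c=cv2.connectedComponentsWithStats((g<45).astype(np.uint8))
for i in range(1,n):
    if st[i,4]>150: print(st[i],c[i].round())
x,y,w,h=min((st[i][:4] for i in range(1,n) if st[i,4]>150),key=lambda q:abs(q[0]+q[2]/2-253)+abs(q[1]+q[3]/2-130))
for uv in((x,y),(x+w,y),(x+w/2,y)): 
    P=ray('wrist',[uv],116,C)[0,:2]-t; print('box',(P@bx).round(1),(P@ax).round(1))
E
```

```text
[472.0797523  134.17213293 189.94274724] [-3.14043524e+00  1.29788717e-04  2.95877094e+00]
[ 233  179   41   48 1796] [253. 203.]
[    0   243   512   141 33458] [254. 340.]
box -131.1 -12.3
box -131.1 13.0
box -131.1 0.3
```

>>> {"name": "servo_tool", "arguments": {"increments": "0 0 .05 0 0 0;0 0 .12 0 0 0;0 0 .2 0 0 0;0 0 .28 0 0 0;0 0 .33 0 0 0;0 0 .355 0 0 0;0 0 .355 0 0 0;0 0 .355 0 0 0;0 0 .355 0 0 0;0 0 .355 0 0 0"}}

```text
clock: 32.85
tool_pos: [472.4, 134.2, 101.8]
tool_rot: [-3.141, 0.001, 2.959]
wrist_force: [-0.3, 0.7, 0.7]
grip_width: 47.2
```

>>> {"name": "servo_tool", "arguments": {"increments": "0 0 0 0 0 0;0 0 0 0 0 0;0 0 0 0 0 0;0 0 0 0 0 0;0 0 0 0 0 0;0 0 0 0 0 0;0 0 0 0 0 0;0 0 0 0 0 0;0 0 0 0 0 0;0 0 0 0 0 0", "fingers": 0}}

```text
clock: 33.85
tool_pos: [472.8, 134.2, 102.3]
tool_rot: [-3.141, 0.002, 2.959]
wrist_force: [-1.4, -1.1, 5.2]
grip_width: 25.4
```

>>> {"name": "servo_tool", "arguments": {"increments": "-.01 0 0 0 0 0;-.025 0 0 0 0 0;-.045 0 0 0 0 0;-.065 0 0 0 0 0;-.085 0 0 0 0 0;-.1 0 0 0 0 0;-.115 0 0 0 0 0;-.125 0 0 0 0 0;-.13 0 0 0 0 0;-.13 0 0 0 0 0"}}

```text
clock: 34.85
tool_pos: [505.0, 128.2, 102.4]
tool_rot: [-3.141, 0.002, 2.959]
wrist_force: [1.1, -1.0, -0.3]
grip_width: 25.0
```

>>> {"name": "servo_tool", "arguments": {"increments": "-.003 0 0 0 0 0;-.006 0 0 0 0 0;-.009 0 0 0 0 0;-.012 0 0 0 0 0;-.015 0 0 0 0 0;-.018 0 0 0 0 0;-.021 0 0 0 0 0;-.024 0 0 0 0 0;-.024 0 0 0 0 0;-.024 0 0 0 0 0"}}

```text
clock: 35.85
tool_pos: [509.4, 127.3, 102.2]
tool_rot: [-3.141, -0.001, 2.959]
wrist_force: [-14.2, 2.0, 10.9]
grip_width: 24.7
```

>>> {"name": "servo_tool", "arguments": {"increments": "0 0 0 0 0 0;0 0 0 0 0 0;0 0 0 0 0 0;0 0 0 0 0 0;0 0 0 0 0 0;0 0 -.05 0 0 0;0 0 -.15 0 0 0;0 0 -.25 0 0 0;0 0 -.35 0 0 0;0 0 -.4 0 0 0", "fingers": 0.5}}

```text
clock: 36.85
tool_pos: [510.2, 127.5, 205.4]
tool_rot: [3.141, 0.002, 2.959]
wrist_force: [0.5, 0.4, 0.2]
grip_width: 42.8
```

```bash
cat > pads.py <<'E'
from h import *
def pads(im,C,k=15):
    im=im.astype(int); mx,mn=im.max(2),im.min(2)
    m=((mx<160)&(mx>70)&(mx-mn<30)).astype(np.uint8); m[242:]=0
    o=cv2.morphologyEx(m,cv2.MORPH_OPEN,np.ones((k,k),np.uint8)); n,l,st,c=cv2.connectedComponentsWithStats(o)
    nn,ll,_,_=cv2.connectedComponentsWithStats(m)
    for i in range(1,n):
        if st[i,4]<200: continue
        q=cv2.dilate((l==i).astype(np.uint8),np.ones((3,3)))*m
        p=cv2.boxPoints(cv2.minAreaRect(np.argwhere(q)[:,::-1].astype(np.float32)))
        w=ray('wrist',p,12,C)[:,:2]; e=[w[1]-w[0],w[2]-w[1]]; e.sort(key=np.linalg.norm); d=e[1]
        lab=np.bincount(ll[l==i]).argmax(); full=ray('wrist',np.argwhere(ll==lab)[:,::-1],6,C)[:,:2]; ctr=w.mean(0)
        far=full[np.argmax(np.linalg.norm(full-ctr,axis=1))]; d=d*np.sign(d@(far-ctr))
        print('px',c[i].round(),'paddle',ctr.round(1),'LxW',[np.linalg.norm(v).round() for v in e],'yaw',np.arctan2(d[1],d[0]).round(3),'reach',np.linalg.norm(far-ctr).round())
if __name__=='__main__':
    s=state();print(s['tool_pos'],s['tool_rot'][2]); C=cam('wrist',s); pads(shot('wrist','wp%d.png'%(s['clock']*10)),C)
E
python3 - <<'E'
from pads import *
v={'tool_pos':np.array([587.84,-224.76,180.08]),'tool_rot':np.array([3.14114,.00052,1.5032])}
pads(cv2.imread('pics/w6.png')[:,:,::-1],cam('wrist',v))
chain((505,-60,200,2.2),(495,-235,185,1.6))
E
```

```text
px [260.  58.] paddle [ 600.6 -125.9] LxW [np.float64(13.0), np.float64(56.0)] yaw -1.67 reach 137.0
px [328. 178.] paddle [ 655.5 -230.5] LxW [np.float64(24.0), np.float64(45.0)] yaw 1.581 reach 101.0
px [198. 193.] paddle [ 536.8 -235.8] LxW [np.float64(25.0), np.float64(46.0)] yaw 1.467 reach 110.0
px [258. 190.] paddle [ 592.4 -237.6] LxW [np.float64(24.0), np.float64(44.0)] yaw 1.52 reach 156.0
px [152. 221.] paddle [ 490.2 -260.8] LxW [np.float64(26.0), np.float64(47.0)] yaw 1.668 reach 152.0
(505, -60, 200, 2.2) -> -0.1157 -0.7415 0.0212 0.0005 0.0005 0.2417
(495, -235, 185, 1.6) -> -0.5424 -0.4443 0.06 0.0 -0.0 0.191
```

>>> {"name": "servo_tool", "arguments": {"increments": "-.05 -.3 0 0 0 .04;-.115 -.74 .02 0 0 .24;-.115 -.74 .02 0 0 .24;-.115 -.74 .02 0 0 .24;-.115 -.74 .02 0 0 .24;-.115 -.74 .02 0 0 .24;-.115 -.74 .02 0 0 .24;-.115 -.74 .02 0 0 .24;-.115 -.74 .02 0 0 .24;-.115 -.74 .02 0 0 .24"}}

```text
clock: 37.85
tool_pos: [505.0, -59.1, 200.4]
tool_rot: [3.139, 0.001, 2.208]
wrist_force: [0.3, -0.4, 0.2]
grip_width: 42.8
```

>>> {"name": "servo_tool", "arguments": {"increments": "-.2 -.15 .03 0 0 .04;-.54 -.445 .06 0 0 .19;-.54 -.445 .06 0 0 .19;-.54 -.445 .06 0 0 .19;-.54 -.445 .06 0 0 .19;-.54 -.445 .06 0 0 .19;-.54 -.445 .06 0 0 .19;-.54 -.445 .06 0 0 .19;-.54 -.445 .06 0 0 .19;-.54 -.445 .06 0 0 .19"}}

```text
clock: 38.85
tool_pos: [496.0, -233.2, 185.4]
tool_rot: [3.139, -0.0, 1.612]
wrist_force: [0.4, -0.6, -0.7]
grip_width: 42.5
```

```bash
python3 pads.py
```

```text
[ 496.02493895 -233.24145861  185.43150114] 1.6121975135610889
px [295. 181.] paddle [ 535.8 -235.7] LxW [np.float64(25.0), np.float64(47.0)] yaw 1.512 reach 110.0
px [424. 179.] paddle [ 655.4 -230.5] LxW [np.float64(24.0), np.float64(47.0)] yaw 1.55 reach 101.0
px [244. 205.] paddle [ 489.  -261.7] LxW [np.float64(24.0), np.float64(46.0)] yaw 1.671 reach 153.0
```

```bash
python3 - <<'E'
from h import *
chain((489.5,-261.7,20,1.69),(489.5,-261.7,150,1.69),(545,-430,150,3.16),(545,-430,52,3.16))
E
```

```text
(489.5, -261.7, 20, 1.69) -> -0.1123 -0.0322 0.6616 0.0008 -0.0 -0.0249
(489.5, -261.7, 150, 1.69) -> 0.0 0.0 -0.52 0.0 0.0 0.0
(545, -430, 150, 3.16) -> -0.6948 0.1404 0.0 0.0 0.0 -0.4679
(545, -430, 52, 3.16) -> 0.0 -0.0 0.392 0.0 0.0 0.0
```

>>> {"name": "servo_tool", "arguments": {"increments": "-.11 -.032 .15 0 0 -.02;-.112 -.032 .3 .001 0 -.025;-.112 -.032 .43 .001 0 -.025;-.112 -.032 .53 .001 0 -.025;-.112 -.032 .6 .001 0 -.025;-.112 -.032 .64 .001 0 -.025;-.112 -.032 .66 .001 0 -.025;-.112 -.032 .661 .001 0 -.025;-.112 -.032 .661 .001 0 -.025;-.112 -.032 .661 .001 0 -.025", "fingers": 0.4}}

```text
clock: 39.9
tool_pos: [490.1, -261.9, 21.0]
tool_rot: [3.141, 0.001, 1.69]
wrist_force: [-0.9, -0.5, -1.0]
grip_width: 34.2
```

>>> {"name": "servo_tool", "arguments": {"increments": "0 0 0 0 0 0;0 0 0 0 0 0;0 0 0 0 0 0;0 0 0 0 0 0;0 0 0 0 0 0;0 0 0 0 0 0;0 0 0 0 0 0;0 0 0 0 0 0;0 0 0 0 0 0;0 0 0 0 0 0", "fingers": 0}}

```text
clock: 40.9
tool_pos: [490.5, -262.1, 21.7]
tool_rot: [3.14, 0.001, 1.69]
wrist_force: [-1.2, 0.7, 8.1]
grip_width: 22.0
```

>>> {"name": "servo_tool", "arguments": {"increments": "0 0 -.03 0 0 0;0 0 -.09 0 0 0;0 0 -.16 0 0 0;0 0 -.24 0 0 0;0 0 -.32 0 0 0;0 0 -.39 0 0 0;0 0 -.45 0 0 0;0 0 -.5 0 0 0;0 0 -.52 0 0 0;0 0 -.52 0 0 0"}}

```text
clock: 41.9
tool_pos: [490.6, -262.1, 152.2]
tool_rot: [3.139, 0.002, 1.69]
wrist_force: [-0.2, -0.2, -1.2]
grip_width: 21.8
```

>>> {"name": "servo_tool", "arguments": {"increments": "-.05 .01 0 0 0 -.04;-.12 .02 0 0 0 -.085;-.2 .04 0 0 0 -.13;-.28 .06 0 0 0 -.18;-.36 .08 0 0 0 -.225;-.44 .09 0 0 0 -.27;-.52 .11 0 0 0 -.32;-.6 .13 0 0 0 -.365;-.66 .14 0 0 0 -.41;-.695 .14 0 0 0 -.455"}}

```text
clock: 42.9
tool_pos: [545.9, -431.3, 151.0]
tool_rot: [-3.141, 0.001, 3.125]
wrist_force: [-0.3, -0.9, -1.0]
grip_width: 22.3
```

```bash
python3 - <<'E'
from h import *
s=state();print(s['tool_pos'],s['tool_rot'],s['grip_width'])
chain((545,-430,52,3.16))
E
```

```text
[ 545.94691879 -431.25301758  151.00777942] [-3.14110126e+00  1.04353588e-03  3.12524665e+00] 22.304021628036402
(545, -430, 52, 3.16) -> 0.0043 0.0051 0.396 -0.0002 0.0003 -0.0111
```

>>> {"name": "servo_tool", "arguments": {"increments": "0 0 .04 0 0 -.011;.004 .005 .1 0 0 -.011;.004 .005 .17 0 0 -.011;.004 .005 .24 0 0 -.011;.004 .005 .3 0 0 -.011;.004 .005 .35 0 0 -.011;.004 .005 .38 0 0 -.011;.004 .005 .395 0 0 -.011;.004 .005 .4 0 0 -.011;.004 .005 .4 0 0 -.011"}}

```text
clock: 43.9
tool_pos: [545.2, -430.2, 51.4]
tool_rot: [-3.141, 0.001, -3.123]
wrist_force: [-0.4, 0.1, -1.0]
grip_width: 22.0
```

>>> {"name": "servo_tool", "arguments": {"increments": "0 0 0 0 0 0;0 0 0 0 0 0;0 0 0 0 0 0;0 0 0 0 0 0;0 0 -.03 0 0 0;0 0 -.12 0 0 0;0 0 -.25 0 0 0;0 0 -.4 0 0 0;0 0 -.55 0 0 0;0 0 -.6 0 0 0", "fingers": 0.45}}

```text
clock: 44.9
tool_pos: [545.9, -430.8, 206.5]
tool_rot: [-3.137, 0.006, -3.123]
wrist_force: [0.6, -0.8, -0.0]
grip_width: 38.2
```

```bash
python3 - <<'E'
from h import *
s=state();print(s['tool_pos'],s['tool_rot'],s['grip_width'])
im=shot('wrist','w12.png')
chain((538,-330,185,2.1),(538,-215,185,1.5))
E
```

```text
[ 545.91188897 -430.75209384  206.52794306] [-3.13710906  0.0058336  -3.12339262] 38.18182647987295
(538, -330, 185, 2.1) -> 0.0255 0.4044 0.0854 -0.0003 0.0026 0.3373
(538, -215, 185, 1.5) -> 0.3971 0.2322 0.0 0.0 -0.0 0.191
```

View pics/w12.png

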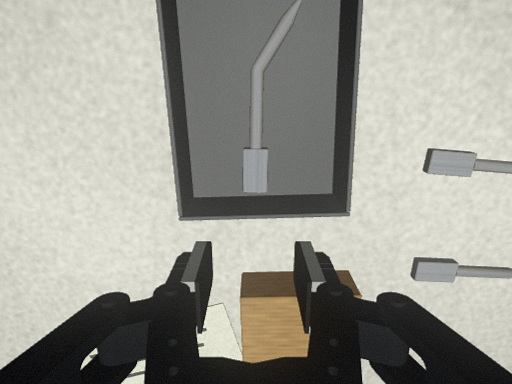

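Bent_b lies flat inside the tub. Next is short_b.

>>> {"name": "servo_tool", "arguments": {"increments": "0 .1 .02 0 0 .04;.01 .25 .05 0 0 .08;.025 .404 .085 0 0 .337;.025 .404 .085 0 0 .337;.025 .404 .085 0 0 .337;.025 .404 .085 0 0 .337;.025 .404 .085 0 0 .337;.025 .404 .085 0 0 .337;.025 .404 .085 0 .002 .337;.025 .404 .085 0 .002 .337"}}

```text
clock: 45.95
tool_pos: [538.0, -330.1, 184.9]
tool_rot: [-3.141, 0.001, 2.103]
wrist_force: [0.2, 0.1, 0.2]
grip_width: 38.5
```

>>> {"name": "servo_tool", "arguments": {"increments": ".2 .11 0 0 0 .04;.397 .232 0 0 0 .19;.397 .232 0 0 0 .19;.397 .232 0 0 0 .19;.397 .232 0 0 0 .19;.397 .232 0 0 0 .19;.397 .232 0 0 0 .19;.397 .232 0 0 0 .19;.397 .232 0 0 0 .19;.397 .232 0 0 0 .19"}}

```text
clock: 46.95
tool_pos: [537.6, -215.3, 184.7]
tool_rot: [3.141, 0.001, 1.507]
wrist_force: [1.3, 0.9, -0.1]
grip_width: 38.5
```

```bash
python3 pads.py; python3 -c "
from h import *
chain((536.2,-236,20,1.5),(536.2,-236,150,1.5),(517,-405,150,3.0),(517,-405,52,3.16))"
```

```text
[ 537.57068392 -215.26973135  184.67279757] 1.5068719151778556
px [381. 183.] paddle [ 655.7 -230. ] LxW [np.float64(24.0), np.float64(45.0)] yaw 1.553 reach 101.0
px [252. 198.] paddle [ 536.1 -236.9] LxW [np.float64(23.0), np.float64(43.0)] yaw 1.518 reach 111.0
(536.2, -236, 20, 1.5) -> -0.0823 -0.0005 0.6588 0.0002 0.0004 0.0021
(536.2, -236, 150, 1.5) -> 0.0 0.0 -0.52 0.0 0.0 0.0
(517, -405, 150, 3.0) -> -0.6797 -0.0288 -0.0 0.0 0.0 -0.4775
(517, -405, 52, 3.16) -> 0.0 -0.0 0.392 0.0 0.0 -0.0509
```

>>> {"name": "servo_tool", "arguments": {"increments": "-.08 0 .15 0 0 .002;-.083 0 .3 0 0 .002;-.083 0 .43 0 0 .002;-.083 0 .53 0 0 .002;-.083 0 .6 0 0 .002;-.083 0 .64 0 0 .002;-.083 0 .656 0 0 .002;-.083 0 .658 0 0 .002;-.083 0 .658 0 0 .002;-.083 0 .658 0 0 .002", "fingers": 0.4}}

```text
clock: 48.0
tool_pos: [536.9, -236.4, 21.1]
tool_rot: [3.14, 0.002, 1.5]
wrist_force: [-0.4, 0.7, -0.1]
grip_width: 34.2
```

>>> {"name": "servo_tool", "arguments": {"increments": "0 0 0 0 0 0;0 0 0 0 0 0;0 0 0 0 0 0;0 0 0 0 0 0;0 0 0 0 0 0;0 0 0 0 0 0;0 0 0 0 0 0;0 0 0 0 0 0;0 0 0 0 0 0;0 0 0 0 0 0", "fingers": 0}}

```text
clock: 49.0
tool_pos: [537.3, -236.6, 21.8]
tool_rot: [3.139, 0.002, 1.501]
wrist_force: [-1.2, 0.9, 7.3]
grip_width: 22.0
```

>>> {"name": "servo_tool", "arguments": {"increments": "0 0 -.03 0 0 0;0 0 -.09 0 0 0;0 0 -.16 0 0 0;0 0 -.24 0 0 0;0 0 -.32 0 0 0;0 0 -.39 0 0 0;0 0 -.45 0 0 0;0 0 -.5 0 0 0;0 0 -.52 0 0 0;0 0 -.52 0 0 0"}}

```text
clock: 50.0
tool_pos: [537.2, -236.4, 152.3]
tool_rot: [3.138, 0.002, 1.501]
wrist_force: [0.4, -1.2, -1.6]
grip_width: 22.2
```

>>> {"name": "servo_tool", "arguments": {"increments": "-.05 0 0 0 0 -.04;-.12 0 0 0 0 -.085;-.2 -.01 0 0 0 -.13;-.28 -.01 0 0 0 -.18;-.36 -.01 0 0 0 -.225;-.44 -.02 0 0 0 -.27;-.52 -.02 0 0 0 -.32;-.6 -.025 0 0 0 -.365;-.65 -.03 0 0 0 -.41;-.68 -.03 0 0 0 -.455"}}

```text
clock: 51.0
tool_pos: [517.1, -406.3, 151.5]
tool_rot: [-3.14, 0.003, 2.935]
wrist_force: [0.6, 0.4, -1.2]
grip_width: 22.1
```

```bash
python3 -c "
from h import *
s=state();print(s['tool_pos'],s['tool_rot'],s['grip_width'])
chain((517,-400,52,3.16))"
```

```text
[ 517.068566   -406.27477975  151.4569907 ] [-3.14020836e+00  2.52402229e-03  2.93489960e+00] 22.066336342293162
(517, -400, 52, 3.16) -> 0.0064 0.0251 0.3978 -0.0005 0.0008 -0.0717
```

Down and release. Then on to short_a at (655.6,−230), yaw 1.55.

>>> {"name": "servo_tool", "arguments": {"increments": "0 .01 .04 0 0 -.03;.006 .025 .1 0 0 -.06;.006 .025 .17 0 0 -.072;.006 .025 .24 0 0 -.072;.006 .025 .3 0 0 -.072;.006 .025 .35 0 0 -.072;.006 .025 .38 0 0 -.072;.006 .025 .395 0 0 -.072;.006 .025 .398 0 0 -.072;.006 .025 .398 0 0 -.072"}}

```text
clock: 52.0
tool_pos: [517.3, -400.2, 52.4]
tool_rot: [-3.139, 0.003, -3.122]
wrist_force: [0.2, 1.1, -1.2]
grip_width: 22.1
```

>>> {"name": "servo_tool", "arguments": {"increments": "0 0 0 0 0 0;0 0 0 0 0 0;0 0 0 0 0 0;0 0 0 0 0 0;0 0 -.03 0 0 0;0 0 -.12 0 0 0;0 0 -.25 0 0 0;0 0 -.4 0 0 0;0 0 -.52 0 0 0;0 0 -.55 0 0 0", "fingers": 0.45}}

```text
clock: 53.0
tool_pos: [518.0, -400.7, 194.4]
tool_rot: [-3.136, 0.007, -3.122]
wrist_force: [0.5, 0.2, 0.1]
grip_width: 38.5
```

```bash
python3 -c "
from h import *
s=state();print(s['tool_pos'],s['tool_rot'],s['grip_width'])
chain((590,-300,185,2.2),(650,-210,185,1.52))"
```

```text
[ 518.02359895 -400.72784819  194.40696841] [-3.13583108  0.00698853 -3.12210114] 38.4613947614446
(590, -300, 185, 2.2) -> -0.2954 0.3974 0.0374 -0.0006 0.0029 0.3059
(650, -210, 185, 1.52) -> 0.1498 0.4059 0.0 0.0 -0.0 0.2165
```

>>> {"name": "servo_tool", "arguments": {"increments": "-.08 .1 .01 0 0 .04;-.2 .25 .02 0 0 .08;-.295 .4 .037 0 .003 .306;-.295 .4 .037 0 .003 .306;-.295 .4 .037 0 .003 .306;-.295 .4 .037 0 .003 .306;-.295 .4 .037 0 .003 .306;-.295 .4 .037 0 .003 .306;-.295 .4 .037 0 .003 .306;-.295 .4 .037 0 .003 .306"}}

```text
clock: 54.0
tool_pos: [589.8, -299.4, 185.0]
tool_rot: [-3.14, 0.001, 2.202]
wrist_force: [0.1, -0.1, -0.9]
grip_width: 38.5
```

>>> {"name": "servo_tool", "arguments": {"increments": ".07 .2 0 0 0 .04;.15 .406 0 0 0 .216;.15 .406 0 0 0 .216;.15 .406 0 0 0 .216;.15 .406 0 0 0 .216;.15 .406 0 0 0 .216;.15 .406 0 0 0 .216;.15 .406 0 0 0 .216;.15 .406 0 0 0 .216;.15 .406 0 0 0 .216"}}

```text
clock: 55.0
tool_pos: [649.5, -209.3, 184.9]
tool_rot: [-3.141, 0.002, 1.525]
wrist_force: [0.6, -0.4, 0.5]
grip_width: 38.3
```

```bash
python3 pads.py; python3 -c "
from h import *
chain((656,-230,20,1.55),(656,-230,150,1.55),(513,-410,150,3.0))"
```

```text
[ 649.53720011 -209.27539809  184.86319683] 1.5247333246371935
px [15. 10.] paddle [465.3 -66.2] LxW [np.float64(18.0), np.float64(23.0)] yaw -0.046 reach 85.0
px [478.   4.] paddle [834.6 -77.1] LxW [np.float64(6.0), np.float64(21.0)] yaw -0.046 reach 212.0
px [261. 197.] paddle [ 656.2 -230.3] LxW [np.float64(25.0), np.float64(45.0)] yaw 1.568 reach 101.0
(656, -230, 20, 1.55) -> -0.0805 0.0303 0.6596 -0.0003 0.0005 -0.0081
(656, -230, 150, 1.55) -> 0.0 0.0 -0.52 0.0 0.0 0.0
(513, -410, 150, 3.0) -> -0.7317 -0.5569 -0.0 0.0 0.0 -0.4615
```

>>> {"name": "servo_tool", "arguments": {"increments": "-.08 .03 .15 0 0 -.008;-.08 .03 .3 0 0 -.008;-.08 .03 .43 0 0 -.008;-.08 .03 .53 0 0 -.008;-.08 .03 .6 0 0 -.008;-.08 .03 .64 0 0 -.008;-.08 .03 .656 0 0 -.008;-.08 .03 .658 0 0 -.008;-.08 .03 .658 0 0 -.008;-.08 .03 .658 0 0 -.008", "fingers": 0.42}}

```text
clock: 56.05
tool_pos: [656.5, -230.0, 21.4]
tool_rot: [3.141, 0.002, 1.55]
wrist_force: [-0.2, -0.1, -0.2]
grip_width: 36.6
```

>>> {"name": "servo_tool", "arguments": {"increments": "0 0 0 0 0 0;0 0 0 0 0 0;0 0 0 0 0 0;0 0 0 0 0 0;0 0 0 0 0 0;0 0 0 0 0 0;0 0 0 0 0 0;0 0 0 0 0 0;0 0 0 0 0 0;0 0 0 0 0 0", "fingers": 0}}

```text
clock: 57.05
tool_pos: [656.9, -230.2, 22.2]
tool_rot: [3.14, 0.002, 1.55]
wrist_force: [-0.9, 0.4, 6.8]
grip_width: 21.9
```

>>> {"name": "servo_tool", "arguments": {"increments": "0 0 -.03 0 0 0;0 0 -.09 0 0 0;0 0 -.16 0 0 0;0 0 -.24 0 0 0;0 0 -.32 0 0 0;0 0 -.39 0 0 0;0 0 -.45 0 0 0;0 0 -.5 0 0 0;0 0 -.52 0 0 0;0 0 -.52 0 0 0"}}

```text
clock: 58.05
tool_pos: [657.0, -229.9, 152.8]
tool_rot: [3.139, 0.003, 1.55]
wrist_force: [-0.4, -0.2, -0.8]
grip_width: 22.2
```

>>> {"name": "servo_tool", "arguments": {"increments": "-.05 -.03 0 0 0 -.04;-.12 -.08 0 0 0 -.085;-.2 -.14 0 0 0 -.13;-.28 -.2 0 0 0 -.18;-.36 -.27 0 0 0 -.225;-.44 -.34 0 0 0 -.27;-.52 -.41 0 0 0 -.32;-.6 -.47 0 0 0 -.365;-.68 -.52 0 0 0 -.41;-.73 -.557 0 0 0 -.455"}}

```text
clock: 59.05
tool_pos: [512.6, -410.5, 152.0]
tool_rot: [-3.14, 0.001, 2.984]
wrist_force: [0.4, 0.5, -0.9]
grip_width: 21.9
```

```bash
python3 -c "
from h import *
s=state();print(s['tool_pos'],s['tool_rot'],s['grip_width'])
chain((513,-410,60,3.16))"
```

```text
[ 512.60745524 -410.50257277  151.99547353] [-3.13974361e+00  1.42425752e-03  2.98400241e+00] 21.89973412646949
(513, -410, 60, 3.16) -> -0.0007 0.0029 0.368 -0.0006 0.0004 -0.056
```

>>> {"name": "servo_tool", "arguments": {"increments": "0 0 .04 0 0 -.02;0 .003 .1 0 0 -.056;0 .003 .17 0 0 -.056;0 .003 .23 0 0 -.056;0 .003 .28 0 0 -.056;0 .003 .32 0 0 -.056;0 .003 .35 0 0 -.056;0 .003 .365 0 0 -.056;0 .003 .368 0 0 -.056;0 .003 .368 0 0 -.056"}}

```text
clock: 60.05
tool_pos: [513.0, -410.1, 60.3]
tool_rot: [-3.139, 0.001, -3.123]
wrist_force: [0.9, -1.0, -0.7]
grip_width: 22.0
```

>>> {"name": "servo_tool", "arguments": {"increments": "0 0 0 0 0 0;0 0 0 0 0 0;0 0 0 0 0 0;0 0 0 0 0 0;0 0 -.03 0 0 0;0 0 -.12 0 0 0;0 0 -.25 0 0 0;0 0 -.4 0 0 0;0 0 -.55 0 0 0;0 0 -.65 0 0 0", "fingers": 0.45}}

```text
clock: 61.05
tool_pos: [513.1, -410.0, 226.5]
tool_rot: [-3.137, 0.004, -3.123]
wrist_force: [0.4, -0.3, -0.6]
grip_width: 38.3
```

>>> {"name": "servo_tool", "arguments": {"increments": ".2 0 0 0 0 0;.4 0 0 0 0 0;.6 0 0 0 0 0;.7 0 0 0 0 0;.7 0 0 0 0 0;.7 0 0 0 0 0;.7 0 0 0 0 0;.7 0 0 0 0 0;.7 0 0 0 0 0;.7 0 0 0 0 0"}}

```text
clock: 62.05
tool_pos: [338.5, -413.1, 225.6]
tool_rot: [-3.137, 0.004, -3.123]
wrist_force: [0.7, 0.3, 0.5]
grip_width: 38.2
```

```bash
python3 - <<'E'
from h import *
s=state();print(s['tool_pos'],s['grip_width'])
a=shot('top','tf.png');b=shot('scene','sf.png')
f=lambda i,k:cv2.resize(i[:,:,::-1],None,fx=k,fy=k,interpolation=cv2.INTER_CUBIC)
A=f(a[110:260,100:470],800/370)[:330]
B=np.hstack([f(b[150:280,90:200],2.05),f(b[150:280,255:355],2.05),f(a[125:235,170:250],2.4)[:266]])
B=cv2.resize(B,(800,265)); cv2.imwrite('pics/vf.png',np.vstack([cv2.resize(A,(800,330)),B])[:600])
E
```

```text
[ 338.52899707 -413.07198531  225.61958066] 38.15390549167349Traceback (most recent call last):
  File "<stdin>", line 6, in <module>
    return _nx.concatenate(arrs, 1, dtype=dtype, casting=casting)
           ~~~~~~~~~~~~~~~^^^^^^^^^^^^^^^^^^^^^^^^^^^^^^^^^^^^^^^
ValueError: all the input array dimensions except for the concatenation axis must match exactly, but along dimension 0, the array at index 0 has size 266 and the array at index 2 has size 264
```

```bash
python3 - <<'E'
import cv2,numpy as np
a=cv2.imread('pics/tf.png');b=cv2.imread('pics/sf.png')
r=lambda i,w,h:cv2.resize(i,(w,h),interpolation=cv2.INTER_CUBIC)
B=np.hstack([r(b[150:290,100:220],230,268),r(b[150:250,255:355],268,268),r(a[125:235,170:250],302,268)])
cv2.imwrite('pics/vf.png',np.vstack([r(a[110:260,100:470],800,324),B]))
E
```

```text
(no output)
```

View pics/vf.png

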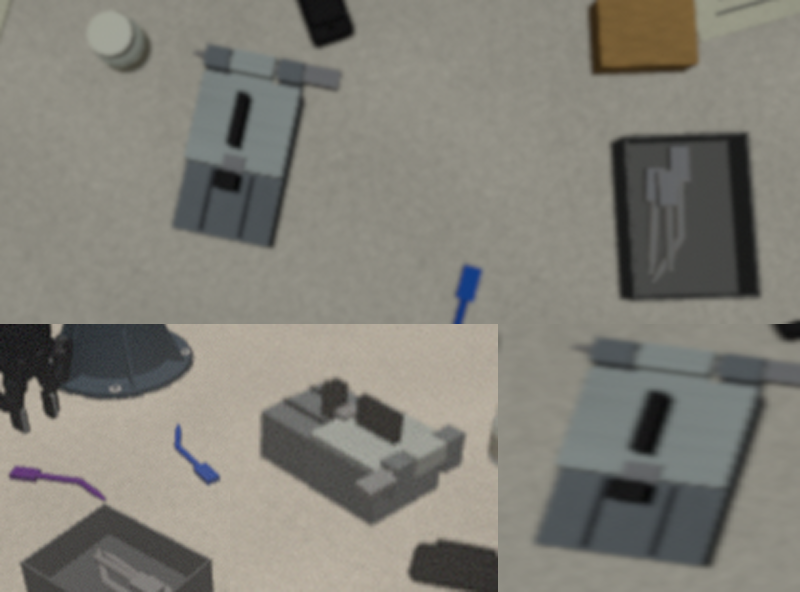

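Final view: the pin tip shows beyond the +y knuckle and its head is against the −y knuckle. The lock tongue covers the lid edge, all three rejects are in the tub, and none are left on the counter.

```bash
python3 -c "
from h import *
print(sign_off())"
```

```text
the job is handed in; nothing more can be done
None
```

The job is done and handed in at about 62 s of the 208 s limit; the hand-in gives no verdict.

- **Lid:** It sits on the box with the hinge knuckles in line. The camera put its hinge about 0.1 mm off across the axis and 1 mm off along it.
- **Pin:** The full-length straight pin went in from the −y side until its head met the knuckle, at about 21 N. In the last pictures its tip shows beyond the far knuckle.
- **Lock slide:** I pushed it until it stopped at about 14 N after roughly 37 mm of travel. By estimate it started near 4 mm, which puts it at its 40 mm end stop.
- **Rejects:** short_a, short_b and bent_b are in the tub. bent_a was not present, and I left the blue and purple look-alikes alone.
- **Bystanders:** I never touched the mouse, jar or carton. They looked unmoved in the last overhead view, though I did not measure them.

**Disagreements:** The overhead camera read about 1 pixel (2 mm) off the wrist camera at the hinge. It was off by the same amount on pin and knuckle, so I aligned on the wrist camera. The final check of the lock and pin was by eye in low-resolution pictures.

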